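# Open the push-to-open spice cupboard by the stove

### The job

Open the handleless spice cupboard on the ledge. The green bowl stands in its door's way: slide it along the ledge, out of the door's swing. Press the free end of the door in until the push-to-open catch lets go and the spring throws it ajar, then swing it wide open with a fingertip, square to the cupboard; push only, gently, grip nothing, keep the bowl on the ledge, do not let the door strike it, and leave everything else where it stands.

Things in the scene. Friction and masses are not known exactly. Their poses are not given: they have to be found in the camera images.
- cupboard: Wooden spice cupboard fixed to the ledge, 130 deep (own x) x 200 wide (y) x 165 high. Origin: centre of the underside; own -x points out of its front, z up. Carcass front edge at x = -65; closed cream-painted door: back face x = -71, front x = -87, y -100..100, z 8..163. Hinges at y = -100 (far from the robot), free end at y = +100 (near). Front looks roughly to world -y. Jars stand inside.
- door (a joint): Hinge angle, rad, of the handleless door (200 wide, 16 thick, 155 high): 0 closed, + opens outwards (1.57 square, stop 1.75), - pushed in (rubbery stop at -0.029). Pushed past -0.019 the catch trips (about 5 N at press_spot); let go, a damped spring throws the door to about 0.34 within a second. From there it swings freely with slight friction and stays where left.
- press_spot (a point): Where to press: on the door's front face, 165 mm from the hinge axis, 35 from the free end, 128 above the ledge, 35 below the door's top. The catch trips about 3 mm in, the stop comes at about 5 mm. Moves with the door. Axes: x is the door's normal from front to back (into the cupboard when closed), y along the door from hinge to free end, z up.
- door_hinge (a point): Point on the upright hinge axis, at the door's back face (cupboard x = -71, y = -100 mm) and the height of its top edge, 163 mm above the ledge. Axes as press_spot.
- door_free_edge (a point): Middle of the door's top edge at its free end: 200 mm from the hinge, 8 mm before the back face, 163 mm above the ledge. Moves with the door; axes as press_spot. With the door ajar about 60 mm is free between here and the carcass. On the door's back, only 30 to 45 mm above the ledge, a steel strike (165 from the hinge) stands out 26 mm; a spring plunger is as low.
- green_bowl: Loose green ceramic bowl, round, 130 mm across the rim, 58 high, walls 5 thick sloping outwards, about 0.35 kg. Origin: centre of its underside, on the ledge; z up. It starts before the door, inside its swing. A fingertip may push it from outside, or drag it from inside (inner floor about 6 mm above the ledge).
- molcajete: Dark stone mortar on three feet, 184 mm across, 115 mm high, its pestle leaning in it. Origin on the ledge under its centre. Leave alone.
- tortilla_warmer: Round black plastic tortilla warmer with a hinged lid, 222 mm across, 80 mm high. Origin on the ledge under its centre. Leave alone.
- ladle: Steel ladle lying on the ledge, 340 mm long: cup 86 mm across at its own +x end, 40 mm high; handle to -x. Origin on the ledge about its middle. Leave alone.
- tongs: Spring-loaded steel salad tongs lying on the ledge, 275 mm long and 80 mm wide, 34 mm high; heads at own +x, ring at -x. Origin on the ledge about the middle. Leave alone.
- salt_jar: Glass salt jar with a steel cap, 68 mm across, 85 mm high. Origin on the ledge under its centre. Leave alone.
- oil_bottle: Amber oil bottle, 60 mm across, 200 mm high. Origin on the ledge under its centre. Leave alone.
There are look-alikes about, which are no part of the job. Of the things that look like the green_bowl, the smallest one is meant.

How it is judged:
On the way, in this order (a step that is already met when the one before it is completed fails the run):
1. the door is pressed in against its catch (value of joint door below -0.012 rad).
2. the spring has thrown the door ajar, with the robot off it (value of joint door between 0.2 and 1 rad and contact force between the arm and door below 0.2 N), for 0.2 s.
3. the door is swung wide open (value of joint door above 1.25 rad), for 0.2 s.
At the end, for the whole second after the job is handed in: The door stands still at least 72 degrees open (1.25 rad; square is 90), and the bowl stands upright and still on the ledge, out of the door's swing (its centre more than 255 mm from the hinge, or beyond the hinge end by 80 mm) and not touching the door (value of joint door above 1.25 rad and velocity of joint door between -0.05 and 0.05 rad/s and height (world z) of green_bowl between -0.006 and 0.008 m and angle between green_bowl's own z axis and vertical below 0.12 rad and linear speed of green_bowl below 0.02 m/s and contact force between door and green_bowl below 0.1 N and (horizontal distance between green_bowl and door_hinge above 0.255 m or y of green_bowl in the frame of cupboard below -0.18 m)).
It fails at once if the bowl is lifted, tipped over or pushed off the ledge (height (world z) of green_bowl above 0.015 m or height (world z) of green_bowl below -0.02 m or angle between green_bowl's own z axis and vertical above 0.4 rad).
It fails at once if the bowl is gripped or pushed roughly (over 30 N) (contact force between the fingers and green_bowl above 30 N).
It fails at once if the door is gripped or pushed roughly (over 30 N) (contact force between the arm and door above 30 N).
It fails at once if the door strikes the bowl (contact force between door and green_bowl above 0.5 N).
It fails at once if another thing on the ledge is shifted by more than 25 mm (distance of any of molcajete, tortilla_warmer, ladle, tongs, salt_jar, oil_bottle from where it was at the start of the episode above 0.025 m).
It also fails if it takes over 61 s, if anything falls off the work surface, if the arm or the gripper's body presses on something with over 40 N, if the wrist force passes 120 N, or if a joint passes its speed limit or range.

### The arm

A 6-joint arm with a two-finger parallel gripper is mounted at the origin on the work surface. World frame = base frame: x ahead of the robot, y to its left, z up, the work surface at z = 0. Lengths are in m, angles in rad, forces in N, time in s.
With the tool pointing down it reaches from about 0.275 to 0.85 m from the base axis. Payload 19 kg.
Tool frame: the origin (TCP) lies at the very end of the fingers, on their centre line; the grasp point (between the pads) lies 19 mm behind it; z points along the fingers, y is the direction in which the jaws open and shut (so a half turn about z gives the same grasp; the last joint's range is limited). The gripper opens to 85 mm and grips with 20 to 120 N. Pads are 22 mm wide; open, the fingers measure 114 mm over their backs; the gripper's body (76 mm by 85 mm) begins 54 mm behind the grasp point. The pads swing forward as they close: fully open they stand 13 mm farther back than shut.
Start: joints at [1.097, 0.15, 1.437, -0, 1.554, -0.134], TCP at [0.192, 0.542, 0.206] pointing down, gripper open.
Joint ranges: [-2.8, 2.8], [-0.68, 2.1], [0.12, 2.68], [-1.39, 4.53], [0.16, 2.79], [-2.81, 2.81]. Speed limits (rad/s): [1.89, 1.89, 2.22, 3.01, 3.01, 3.01].

### API

Orientations are given as [roll, pitch, yaw] about the fixed x, y, z axes, in that order (R = Rz(yaw) Ry(pitch) Rx(roll)).
In Python, from station import bot, vision, spotter gives the robot as it stands. The module is installed in compiled form; this text tells all that it offers.
- The arm moves only by the shell command python3 -m jog 'ROWS' [FORCE]. ROWS is JSON, one flat list of numbers, 5 for each row, row after row: the shift along the tool's x, y, z in m, then the turn about the tool's z in rad, then the opening, from 0 (shut) to 1 (fully open). A call has 1 to 5 rows; each row shifts and turns the commanded pose from where the row before left it, along the tool's axes as they then stand; what a row does not reach is not made up. A row lasts 1/12 s, in which the tool goes at most 41.7 mm and 7.16 degrees, less where a joint would pass 70% of its speed; a pose out of reach is approached as far as the arm can. A call with a gripper value outside its range is refused whole. The fingers move at their own pace and stop on an object; FORCE is the grip in N (left out, the last holds). Time passes only in rows, so rows that do not move let the fingers close. It gives the time, the measured TCP pose, the force and the opening at its end, in the units of the state.
- bot.get_state(): the state, without advancing time (a new reading comes with each control period).
- vision.capture(name): name is "scene" or "top"; returns a dict with "frame" (400x640x3 uint8, red, green, blue), "K" (3x3 intrinsics, pixels), "extrinsics" (4x4, takes a point from camera to world coordinates). Camera axes: x right, y up, looking along -z (the intrinsics and any distortion apply to the point x, -y, -z); pixel columns grow to the right and rows downward; lengths in m; the calibration is good to about 2 mm. A picture is of the moment at which its call begins. There is no depth.
- bot.sign_off(): hands the job in, once; it reports no verdict.
Trained networks look in a picture, given as the dict that the camera call returned (one of the last four; its "shot" number tells which), for a name from the list of things; names that differ only in an ending like _2 or _b are one class to them, and where a whole thing is asked for, a point or a joint stands for the part that bears it (a point fixed in the world has none). Each returns a list of dicts, best first, with "conf" (0 to 1); they miss things now and then, are a little off and sometimes report something else, mostly with a low value. They report only what shows in the picture. A call takes as long as a camera call. They do not tell look-alikes from the thing itself.
- spotter.recognise(name, picture): "extent" ([left, top, right, bottom] in pixels, round what is visible of it).
The state is a dict: "t": time; "joint_positions": joint angles; "joint_vel": joint speeds; "effort": joint torques, N m; "tool_pos": TCP position; "eef_rot": TCP orientation; "ft_force": force on the tool from outside, world axes, zero at the start; "torque": the same for the moment, N m; "grip_width": finger opening in m.
Only numpy, scipy, OpenCV 4.12 (cv2) and the standard library are available. Lean on these libraries where they do the work, as an engineer would, in place of code of your own. Each camera call takes 0.05 s, during which the arm holds its last target.

## Working session

There is one attempt and no reset: what is moved stays moved. The work goes in short steps, Python scripts to look and compute and a shell command to move; the robot and the scene stay as the last step left them, time stands still between calls to the robot, and variables do not carry over. Pictures are saved under pics/ and viewed, and the job is handed in when it is done.

```bash
mkdir -p pics; python3 - <<'E'
from station import bot, vision, spotter
import cv2,json
for n in ("scene","top"):
    p=vision.capture(n); cv2.imwrite(f"pics/{n}0.png",p["frame"][:,:,::-1])
    print(n,p["K"].tolist() if hasattr(p["K"],'tolist') else p["K"],p["extrinsics"], [k for k in p])
    for k in ["cupboard","door","green_bowl","molcajete","tortilla_warmer","ladle","tongs","salt_jar","oil_bottle"]:
        print(k,[( [round(float(v)) for v in d["extent"]],round(float(d["conf"]),2)) for d in spotter.recognise(k,p)[:4]])
print(bot.get_state())
E
```

```text
scene [[462.0869634445301, 0.0, 320.43841508384253], [0.0, 462.0869634445301, 200.12015167856794], [0.0, 0.0, 1.0]] [[ 0.74474716 -0.51676827  0.42225847  1.22119601]
 [ 0.66729083  0.56846599 -0.48121655 -0.76444022]
 [ 0.00863786  0.64015387  0.76819816  1.44537603]
 [ 0.          0.          0.          1.        ]] ['frame', 'K', 'extrinsics', 'shot']
cupboard [([351, 150, 410, 217], 0.81)]
door [([345, 169, 397, 216], 0.73)]
green_bowl [([330, 203, 365, 229], 0.95), ([374, 127, 426, 164], 0.7), ([249, 195, 297, 237], 0.59), ([286, 159, 335, 197], 0.57)]
molcajete [([248, 303, 310, 361], 0.97)]
tortilla_warmer [([373, 127, 427, 167], 0.61)]
ladle [([160, 281, 234, 332], 0.84), ([347, 170, 393, 220], 0.39)]
tongs [([216, 241, 270, 294], 0.77)]
salt_jar [([327, 147, 336, 169], 0.87)]
oil_bottle [([412, 150, 426, 193], 0.66), ([370, 127, 425, 165], 0.41)]
top [[444.01629281880315, 0.0, 319.9036336601229], [0.0, 444.01629281880315, 195.33966229662676], [0.0, 0.0, 1.0]] [[ 0.00395304  0.98175734 -0.19009708  0.16239845]
 [-0.99997514  0.00499089  0.00498116  0.04994996]
 [ 0.00583905 
[... 509 characters left out ...]
l_bottle [([202, 139, 225, 160], 0.78)]
{'t': 1.0, 'joint_positions': array([ 1.09697872e+00,  1.50496665e-01,  1.43739185e+00, -4.01586026e-05,
        1.55380992e+00, -1.34001164e-01]), 'joint_vel': array([-0.001351  , -0.00037383, -0.00072225,  0.00105292, -0.00223621,
       -0.00031059]), 'effort': array([-9.80419973e-04, -7.12783742e+01, -5.71070910e+01, -3.43381907e-04,
        7.88346479e-04, -8.83807928e-06]), 'tool_pos': array([0.19167207, 0.54207624, 0.20607253]), 'eef_rot': array([-3.14148246e+00,  2.56603084e-05,  2.80177690e+00]), 'ft_force': array([ 0.2962313 ,  0.23137029, -0.46835813]), 'torque': array([0.04598694, 0.01729213, 0.00326537]), 'grip_width': 0.08581265218359936}
```

```bash
python3 - <<'E'
import cv2
a=cv2.imread("pics/top0.png")[100:270,140:480]; cv2.imwrite("pics/t0c.png",cv2.resize(a,None,fx=2.3,fy=2.3,interpolation=cv2.INTER_CUBIC))
a=cv2.imread("pics/scene0.png")[110:290,220:460]; cv2.imwrite("pics/s0c.png",cv2.resize(a,None,fx=3.3,fy=3.3,interpolation=cv2.INTER_CUBIC))
E
```

```text
(no output)
```

View pics/t0c.png

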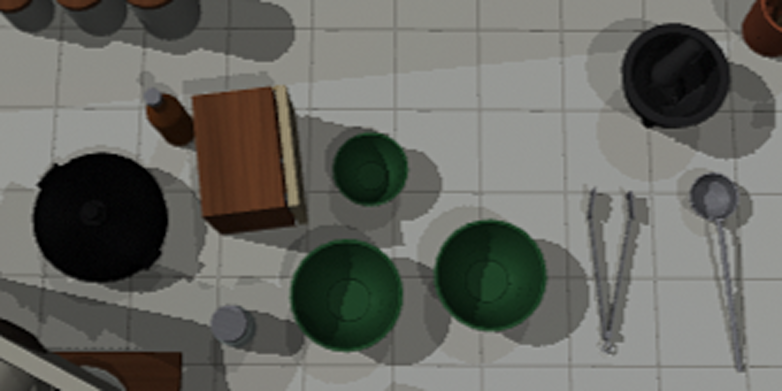

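View pics/s0c.png

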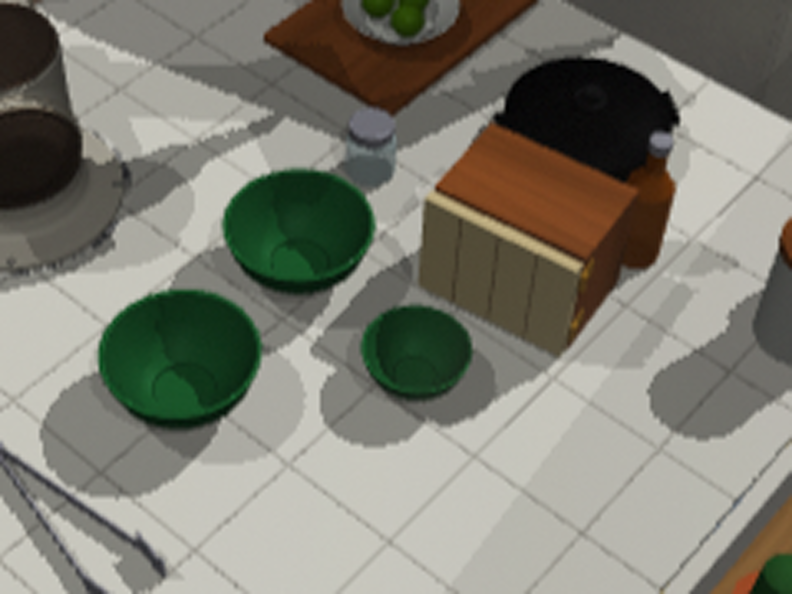

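View pics/top0.png

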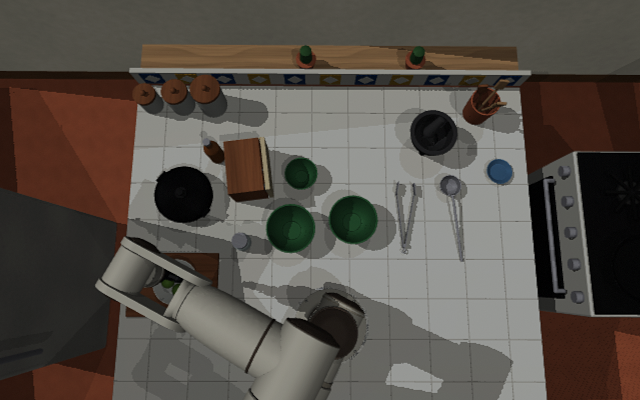

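Three green bowls appear in the top picture: A (299,173), B (290,228) and C (354,219). A is clearly the smallest and stands right in front of the door, so it is the one meant; the crops confirm it. Next I'll measure precisely.

```bash
python3 - <<'E'
import cv2
a=cv2.imread("pics/top0.png")[130:210,215:325]; cv2.imwrite("pics/t0d.png",cv2.resize(a,None,fx=7,fy=7,interpolation=cv2.INTER_CUBIC))
a=cv2.imread("pics/scene0.png")[140:235,325:425]; cv2.imwrite("pics/s0d.png",cv2.resize(a,None,fx=6,fy=6,interpolation=cv2.INTER_CUBIC))
E
```

```text
(no output)
```

View pics/t0d.png

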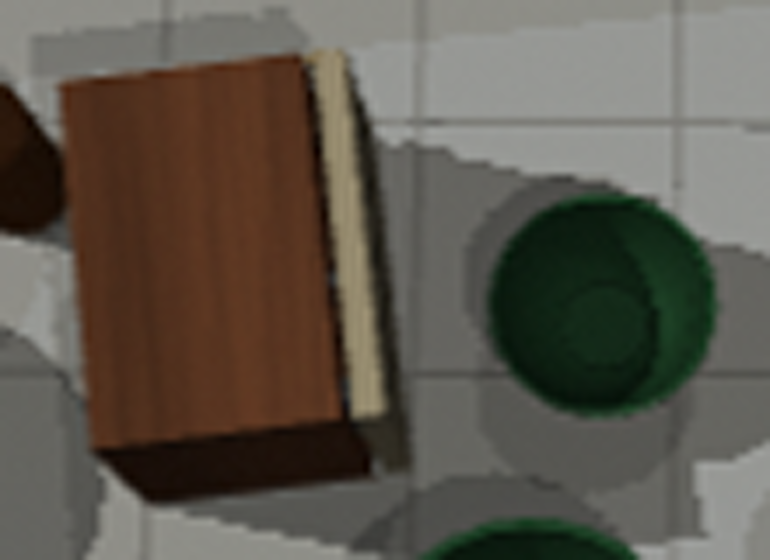

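View pics/s0d.png

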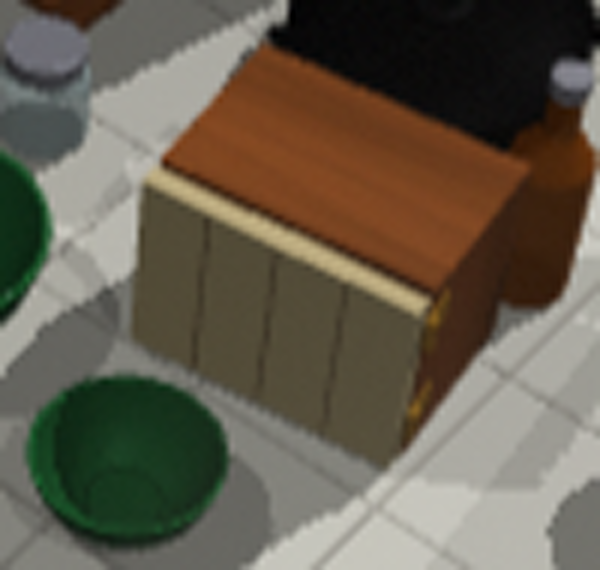

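```bash
cat > h.py <<'E'
import numpy as np, cv2
from scipy.optimize import least_squares
KT=np.array([[444.01629,0,319.90363],[0,444.01629,195.33966],[0,0,1]])
ET=np.array([[0.00395304,0.98175734,-0.19009708,0.16239845],[-0.99997514,0.00499089,0.00498116,0.04994996],[0.00583905,0.19007267,0.98175266,1.74253424]])
KS=np.array([[462.08696,0,320.438415],[0,462.08696,200.12015],[0,0,1]])
ES=np.array([[0.74474716,-0.51676827,0.42225847,1.22119601],[0.66729083,0.56846599,-0.48121655,-0.76444022],[0.00863786,0.64015387,0.76819816,1.44537603]])
CAM={"top":(KT,ET),"scene":(KS,ES)}
def proj(c,P):
    K,E=CAM[c]; q=(np.atleast_2d(P)-E[:,3])@E[:,:3]; q=q*[1,-1,-1]
    return np.c_[K[0,0]*q[:,0]/q[:,2]+K[0,2],K[1,1]*q[:,1]/q[:,2]+K[1,2]]
def ray(c,uv,z):
    K,E=CAM[c]; d=np.array([(uv[0]-K[0,2])/K[0,0],-(uv[1]-K[1,2])/K[1,1],-1.]); d=E[:,:3]@d
    return E[:,3]+d*(z-E[2,3])/d[2]
def cup2w(p,P):
    c,s=np.cos(p[2]),np.sin(p[2]); P=np.atleast_2d(P)
    return np.c_[p[0]+c*P[:,0]-s*P[:,1],p[1]+s*P[:,0]+c*P[:,1],P[:,2]]
def w2cup(p,P):
    c,s=np.cos(p[2]),np.sin(p[2]); d=np.atleast_2d(P)[:,:2]-p[:2]
    return np.c_[c*d[:,0]+s*d[:,1],-s*d[:,0]+c*d[:,1]]
def circ(c,frame,box,z,r):
    x0,y0,x1,y1=box; h=frame[y0:y1,x0:x1].astype(int)
    m=((h[:,:,1]>h[:,:,0]*1.3+8)&(h[:,:,1]>h[:,:,2]*1.15+5)).astype(np.uint8)
    cs=max(cv2.findContours(m,cv2.RETR_EXTERNAL,cv2.CHAIN_APPROX_NONE)[0],key=cv2.contourArea)
    hull=cv2.convexHull(cs)[:,0]+[x0,y0]
    W=np.array([ray(c,u,z)[:2] for u in hull])
    return W,hull
E
python3 - <<'E'
from h import *
T=[((65,-100,165),(60,85)),((-65,-100,165),(302,55)),((-65,100,165),(345,418)),((65,100,165),(93,450)),((-87,-100,163),(342,50)),((-87,100,163),(386,413)),((-87,100,8),(408,470)),((65,100,0),(155,503))]
S=[((-87,100,163),(147,180)),((-87,-100,163),(422,313)),((-87,100,8),(133,338)),((-87,-100,8),(388,468)),((-65,100,165),(163,160)),((65,100,165),(268,45)),((65,-100,165),(530,168)),((-65,-100,165),(435,290))]
PT=np.array([t[0] for t in T])/1e3; UT=(np.array([t[1] for t in T])+.5)/7-.5+[215,130]
PS=np.array([t[0] for t in S])/1e3; US=(np.array([t[1] for t in S])+.5)/6-.5+[325,140]
f=lambda p:np.r_[(proj("top",cup2w(p,PT))-UT).ravel(),(proj("scene",cup2w(p,PS))-US).ravel()]
r=least_squares(f,[.3,.35,1.57],x_scale=[.1,.1,.1],loss="soft_l1"); p=r.x; print("cup",p,np.abs(f(p)).reshape(-1,2).round(1).tolist())
for nm in ("top","scene"):
    a=f(p); 
for n,P in dict(hinge=(-71,-100,163),free=(-79,100,163),press=(-87,65,128)).items(): print(n,cup2w(p,np.array(P)/1e3))
fr=cv2.imread("pics/top0.png")[:,:,::-1]
for b in [(278,150,322,194),(262,200,317,258),(325,190,382,248)]:
    W,h=circ("top",fr,b,.058,.065); c,rr=cv2.minEnclosingCircle(W.astype(np.float32)); print("bowl",c,rr, w2cup(p,[[*c]]), h.min(0),h.max(0))
fs=cv2.imread("pics/scene0.png")[:,:,::-1]
W,h=circ("scene",fs,(325,198,370,235),.058,.065)
print("scene",h.min(0),h.max(0))
for n,c,k,z in [("molca","top",(435,134),.1),("tong","top",(405,215),.02),("salt","top",(240,241),.085),("oil","top",(205,139),.2),("warmer","top",(183,193),.06)]: print(n,ray(c,k,z), w2cup(p,[ray(c,k,z)]))
t=np.linspace(0,2*np.pi,60)
for c,x0 in (("top",None),("scene",None)):
    pass
print(ray("top",(402,188),0.01),ray("top",(137,100),0),ray("top",(300,90),0),ray("top",(530,100),0))
E
```

```text
cup [0.58041491 0.32410574 1.705844  ] [[0.3, 0.7], [0.1, 0.7], [0.3, 0.2], [0.0, 0.3], [0.4, 0.6], [0.0, 0.2], [0.9, 0.3], [0.7, 0.2], [0.8, 0.2], [0.4, 0.1], [0.6, 0.3], [0.0, 0.0], [0.4, 0.6], [0.9, 0.7], [0.4, 0.7], [0.3, 0.1]]
hinge [[0.68906366 0.26721596 0.163     ]]
free [[0.49196178 0.23236129 0.163     ]]
press [[0.5277202  0.22914645 0.128     ]]
bowl (0.5765479803085327, 0.1162358894944191) 0.06349313259124756 [[-0.20545655  0.03181881]] [285 158] [316 189]
bowl (0.3629972040653229, 0.1536521166563034) 0.09323153644800186 [[-0.13962905  0.23838755]] [266 204] [314 252]
bowl (0.39701297879219055, -0.08459406346082687) 0.09315015375614166 [[-0.38028577  0.23675838]] [329 196] [377 243]
scene [329 203] [362 229]
molca [ 0.72498435 -0.40373904  0.1       ] [[-0.74068217 -0.04525788]]
tong [ 0.41908325 -0.29288303  0.02      ] [[-0.58964974  0.24293258]]
salt [0.30862543 0.33844168 0.085     ] [[0.05079848 0.26738466]]
oil [0.6668153  0.45913074 0.2       ] [[ 0.12216284 -0.10379314]]
warmer [0.4946947  0.56944081 0.06      ] [[0.25464242 0.05190841]]
[ 0.52937666 -0.28642395  0.01      ] [0.89992938 0.80362076 0.        ] [0.94880836 0.1262562  0.        ] [ 0.91049086 -0.83614229  0.        ]
```

Bowl centre is at about (0.577, 0.116), 188 mm from the hinge, and the cupboard yaw is 1.706 (fit residuals below 1 px). Plan: shut the fingers, turn the tool so its x axis lies along the door normal, then drag the bowl from inside towards world −y.

```bash
python3 -m jog '[0,0,-0.02,0.122,0, 0,0,-0.02,0.122,0, 0,0,-0.01,0.122,0, 0,0,0,0.122,0, 0,0,0,0.122,0]' 20; python3 -m jog '[0,0,0,0.122,0, 0,0,0,0.122,0, 0,0,0,0.122,0, 0,0,0,0.12,0, 0,0,0,0,0]'
cat > g.py <<'E'
import sys; from station import bot; import numpy as np
s=bot.get_state(); p=s["tool_pos"]; y=s["eef_rot"][2]
print("t",round(s["t"],2),"p",p.round(4),"yaw",round(y,3),"F",s["ft_force"].round(2),"j6",round(s["joint_positions"][5],2),"w",round(s["grip_width"],4))
if len(sys.argv)>3:
    d=np.array(list(map(float,sys.argv[1:4])))-p
    c,q=np.cos(y),np.sin(y); print("tool shift",np.round([d[0]*c+d[1]*q,d[0]*q-d[1]*c,-d[2]],4))
E
python3 g.py 0.576 0.116 0.12
```

```text
t: 1.42
tool_pos: [0.1917, 0.5423, 0.2569]
eef_rot: [3.14, -0.001, 2.186]
ft_force: [-0.3, -0.6, -0.7]
grip_width: 0.0256
t: 1.83
tool_pos: [0.1917, 0.5421, 0.2561]
eef_rot: [-3.142, 0.0, 1.699]
ft_force: [0.1, 0.3, -0.5]
grip_width: -0.0002
t 1.83 p [0.1917 0.5421 0.2561] yaw 1.699 F [ 0.05  0.26 -0.46] j6 0.97 w -0.0002
tool shift [-0.4718  0.3266  0.1361]
```

```bash
for i in 1; do python3 -m jog '[-0.0314,0.0218,0,0,0, -0.0314,0.0218,0,0,0, -0.0314,0.0218,0,0,0, -0.0314,0.0218,0,0,0, -0.0314,0.0218,0,0,0]'; done; python3 -m jog '[-0.0314,0.0218,0,0,0, -0.0314,0.0218,0,0,0, -0.0314,0.0218,0,0,0, -0.0314,0.0218,0,0,0, -0.0314,0.0218,0,0,0]'; python3 -m jog '[-0.0314,0.0218,0,0,0, -0.0314,0.0218,0,0,0, -0.0314,0.0218,0,0,0, -0.0314,0.0218,0,0,0, -0.0314,0.0218,0,0,0]';python3 -m jog '[0,0,0,0,0]'; python3 g.py 0.576 0.116 0.03
```

```text
t: 2.25
tool_pos: [0.3215, 0.3997, 0.2562]
eef_rot: [3.141, -0.0, 1.711]
ft_force: [0.0, -0.3, 0.1]
grip_width: 0.0002
t: 2.67
tool_pos: [0.4509, 0.2586, 0.2563]
eef_rot: [3.141, -0.0, 1.711]
ft_force: [-0.2, 1.1, -0.2]
grip_width: -0.0001
t: 3.08
tool_pos: [0.5801, 0.1176, 0.2562]
eef_rot: [3.141, 0.0, 1.711]
ft_force: [0.4, 0.3, 0.7]
grip_width: 0.0001
t: 3.17
tool_pos: [0.5822, 0.1146, 0.2549]
eef_rot: [-3.141, 0.001, 1.706]
ft_force: [-0.5, -0.5, -0.0]
grip_width: 0.0006
t 3.17 p [0.5822 0.1146 0.2549] yaw 1.706 F [-0.48 -0.47 -0.04] j6 -0.07 w 0.0006
tool shift [ 0.0022 -0.006   0.2249]
```

```bash
python3 -m jog '[0.002,-0.006,0.035,0,0, 0,0,0.035,0,0, 0,0,0.035,0,0, 0,0,0.03,0,0, 0,0,0,0,0]'; python3 - <<'E'
from station import vision
import cv2
o=[]
for n,(y,x) in dict(scene=(120,250),top=(110,210)).items():
    p=vision.capture(n)["frame"][:,:,::-1][y:y+140,x:x+190]; o.append(cv2.resize(p,None,fx=2.1*2,fy=2.1*2)[:588, :798])
    cv2.imwrite(f"pics/{n}1.png",o[-1])
E
```

```text
t: 3.58
tool_pos: [0.5701, 0.1203, 0.1152]
eef_rot: [-3.133, -0.0, 1.71]
ft_force: [-0.8, -0.8, 0.0]
grip_width: 0.0001
```

View pics/scene1.png

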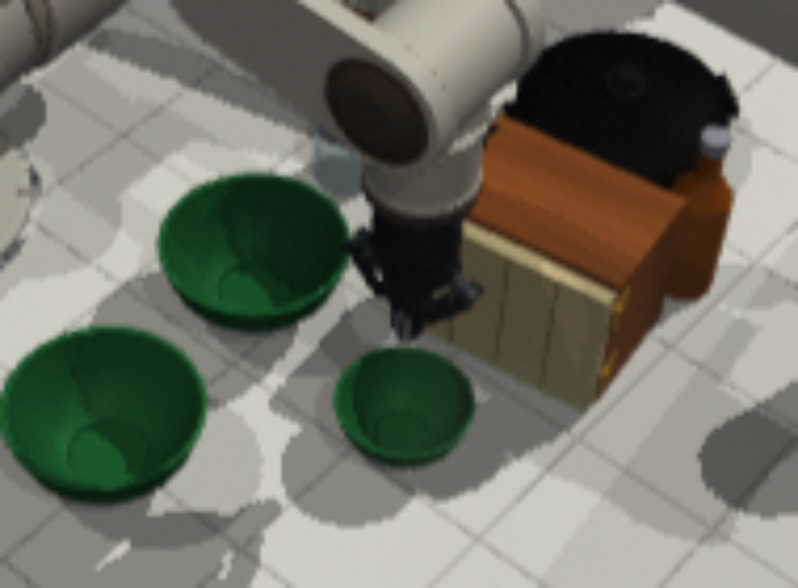

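The scene view shows the shut fingertip at crop pixel (405,335), just above the small bowl. I'll lower it inside.

```bash
python3 -m jog '[0,0,0,0,0]'; python3 g.py 0.577 0.114 0.028
```

```text
t: 3.77
tool_pos: [0.5738, 0.1207, 0.1234]
eef_rot: [3.139, 0.0, 1.708]
ft_force: [-0.0, -0.4, -0.1]
grip_width: -0.0001
t 3.77 p [0.5738 0.1207 0.1234] yaw 1.708 F [-0.04 -0.35 -0.09] j6 -0.06 w -0.0001
tool shift [-0.0071  0.0022  0.0954]
```

View pics/top1.png

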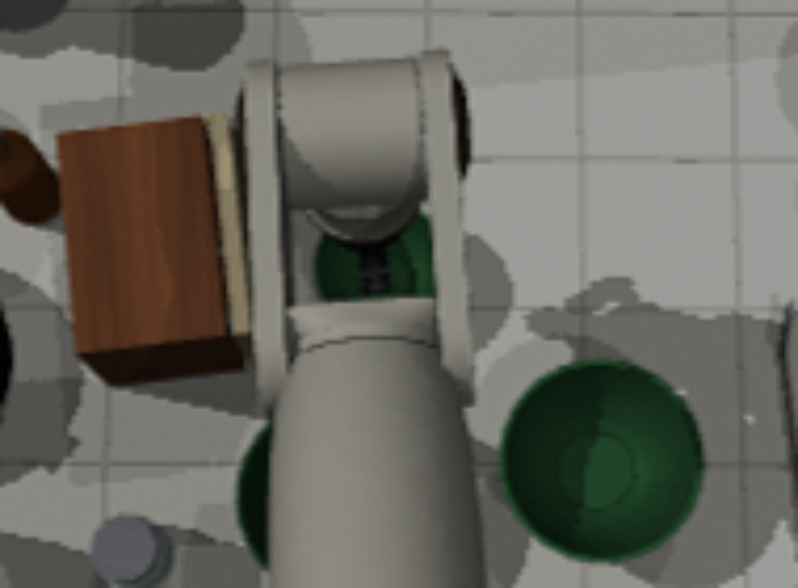

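```bash
python3 -m jog '[-0.007,0.002,0.03,0,0, 0,0,0.03,0,0, 0,0,0.02,0,0, 0,0,0.01,0,0, 0,0,0,0,0]'; python3 -m jog '[0,0,0,0,0]'; python3 g.py 0.59 -0.05 0.028
```

```text
t: 4.18
tool_pos: [0.5758, 0.1139, 0.0309]
eef_rot: [-3.141, 0.0, 1.706]
ft_force: [-0.6, -0.7, 0.3]
grip_width: 0.0001
t: 4.27
tool_pos: [0.5767, 0.114, 0.0329]
eef_rot: [3.14, 0.0, 1.706]
ft_force: [0.2, -0.9, 0.7]
grip_width: -0.0003
t 4.27 p [0.5767 0.114  0.0329] yaw 1.706 F [ 0.21 -0.93  0.72] j6 -0.07 w -0.0003
tool shift [-0.1643 -0.009   0.0049]
```

```bash
python3 -m jog '[-0.008,0,0.002,0,0, -0.008,0,0.002,0,0, -0.008,0,0,0,0, -0.008,0,0,0,0, -0.008,0,0,0,0]'; python3 -m jog '[-0.01,0,0,0,0, -0.01,0,0,0,0, -0.01,0,0,0,0, -0.01,0,0,0,0, -0.01,0,0,0,0]'; python3 -m jog '[-0.01,0,0,0,0, -0.01,0,0,0,0, -0.01,0,0,0,0, -0.01,0,0,0,0, -0.01,0,0,0,0]'
```

```text
t: 4.68
tool_pos: [0.5815, 0.0731, 0.0275]
eef_rot: [3.141, 0.0, 1.705]
ft_force: [1.0, 0.0, 1.0]
grip_width: -0.0001
t: 5.1
tool_pos: [0.588, 0.0235, 0.0271]
eef_rot: [3.142, 0.0, 1.706]
ft_force: [0.3, 0.9, 0.4]
grip_width: 0.0002
t: 5.52
tool_pos: [0.5947, -0.0259, 0.0271]
eef_rot: [-3.142, 0.0, 1.706]
ft_force: [0.3, -0.3, -0.8]
grip_width: -0.0003
```

```bash
python3 -m jog '[-0.01,0,0,0,0, -0.01,0,0,0,0, -0.01,0,0,0,0, -0.008,0,0,0,0, -0.005,0,0,0,0]'; python3 -m jog '[0.002,0,0,0,0, 0.008,0,-0.01,0,0, 0.004,0,-0.02,0,0, 0,0,-0.03,0,0, 0,0,-0.03,0,0]';python3 -m jog '[0,0,-0.03,0,0, 0,0,-0.03,0,0, 0,0,0,0,0]'; python3 - <<'E'
from station import vision
import cv2
for n,(y,x) in dict(scene=(120,230),top=(110,210)).items():
    p=vision.capture(n)["frame"][:,:,::-1]; cv2.imwrite(f"pics/{n}2f.png",p)
    cv2.imwrite(f"pics/{n}2.png",cv2.resize(p[y:y+140,x:x+190],None,fx=4.2,fy=4.2))
E
```

```text
t: 5.93
tool_pos: [0.6005, -0.0686, 0.0271]
eef_rot: [-3.142, 0.0, 1.705]
ft_force: [0.5, 0.2, 0.5]
grip_width: -0.0001
t: 6.35
tool_pos: [0.5979, -0.052, 0.1185]
eef_rot: [-3.14, -0.001, 1.707]
ft_force: [1.0, -0.5, 0.3]
grip_width: -0.0002
t: 6.6
tool_pos: [0.6002, -0.0526, 0.1843]
eef_rot: [3.134, 0.003, 1.707]
ft_force: [1.0, -0.4, 0.3]
grip_width: 0.0002
```

View pics/scene2.png

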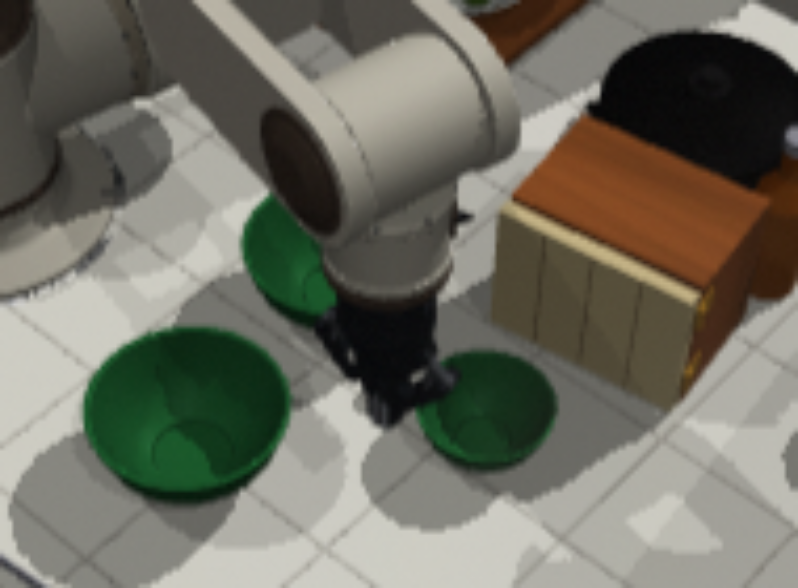

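View pics/top2.png

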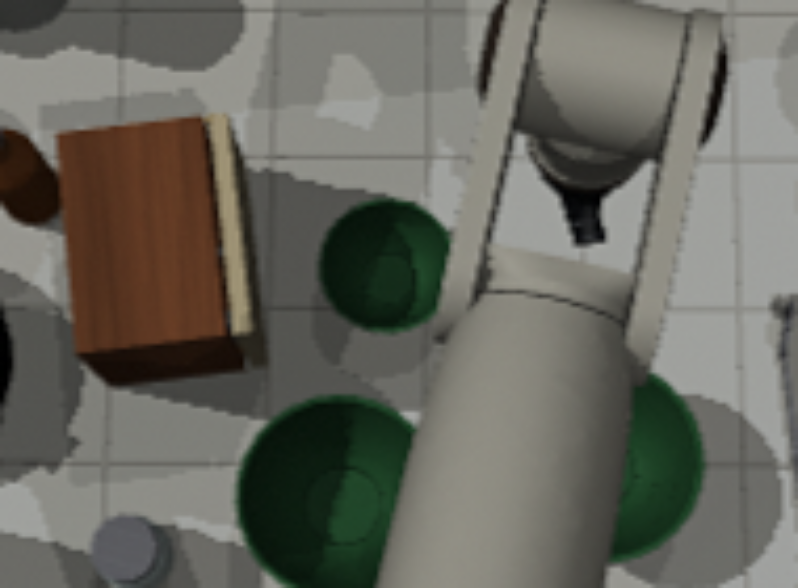

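The bowl has barely moved: the top crop puts its centre at (388,264), against (374,264) before. The finger must have missed or passed over it, so I'll check the calibration against the visible fingertip.

```bash
python3 - <<'E'
from h import *
print(proj("scene",[[.5701,.1203,.1152]]),"seen 346.4,199.8"); print(proj("top",[[.5738,.1207,.1234]]),"seen ~",210+375/4.2,110+280/4.2)
print("scene2",proj("scene",[[.6002,-.0526,.1843]]),"seen",230+385/4.2,120+420/4.2, proj("top",[[.6002,-.0526,.1843]]),"seen",210+592/4.2,110+240/4.2)
import cv2
t=np.linspace(0,6.283,40)
for c,b0,b1 in (("scene",(325,198,370,235),(329,200,364,235)),("top",(278,150,322,194),(284,155,320,192))):
    for k,b in (("0",b0),("2f",b1)):
        fr=cv2.imread(f"pics/{c}{k}.png")[:,:,::-1]; W,h=circ(c,fr,b,.058,.065); 
        cc,r=cv2.minEnclosingCircle(W.astype(np.float32)); print(c,k,cc,r,h.min(0),h.max(0))
        P=np.c_[.5765+.065*np.cos(t),.116+.065*np.sin(t),0*t+.058]; q=proj(c,P); print(q.min(0),q.max(0))
E
```

```text
[[345.65162306 203.3679575 ]] seen 346.4,199.8
[[298.97991059 169.6440397 ]] seen ~ 299.2857142857143 176.66666666666666
scene2 [[320.91604022 224.11676209]] seen 321.66666666666663 220.0 [[346.09531113 158.70595264]] seen 350.95238095238096 167.14285714285714
scene 0 (0.579736590385437, 0.11123844236135483) 0.0659048780798912 [329 203] [362 229]
[328.41147737 201.3014215 ] [362.51973829 228.16388642]
scene 2f (0.5839966535568237, 0.10787803679704666) 0.06548845767974854 [329 204] [361 230]
[328.41147737 201.3014215 ] [362.51973829 228.16388642]
top 0 (0.5765479803085327, 0.1162358894944191) 0.06349313259124756 [285 158] [316 189]
[284.20425348 157.03297831] [317.51626502 189.38661531]
top 2f (0.5780196189880371, 0.11156118661165237) 0.06295210123062134 [287 158] [316 188]
[284.20425348 157.03297831] [317.51626502 189.38661531]
```

```bash
python3 g.py; python3 - <<'E'
from h import *
from station import vision
o=[]
for n in ("scene","top"):
    p=vision.capture(n)["frame"][:,:,::-1].copy(); 
    u=proj(n,[[.6002,-.0526,.1855]])[0]; cx,cy=map(int,u)
    a=cv2.resize(p[cy-30:cy+30,cx-30:cx+30],None,fx=6.6,fy=6.6,interpolation=cv2.INTER_CUBIC)
    a=np.clip(a.astype(int)*2,0,255).astype(np.uint8)
    P=[[.6002,-.0526,z] for z in (.1855,.2255,.2855)]
    for q in proj(n,P): cv2.circle(a,(int((q[0]-cx+30.5)*6.6),int((q[1]-cy+30.5)*6.6)),3,(0,0,255),-1)
    o.append(a)
cv2.imwrite("pics/tip.png",np.hstack(o))
E
```

```text
t 6.7 p [ 0.5988 -0.0525  0.1789] yaw 1.707 F [-0.7  -0.1  -0.72] j6 -0.35 w -0.0001
```

View pics/tip.png

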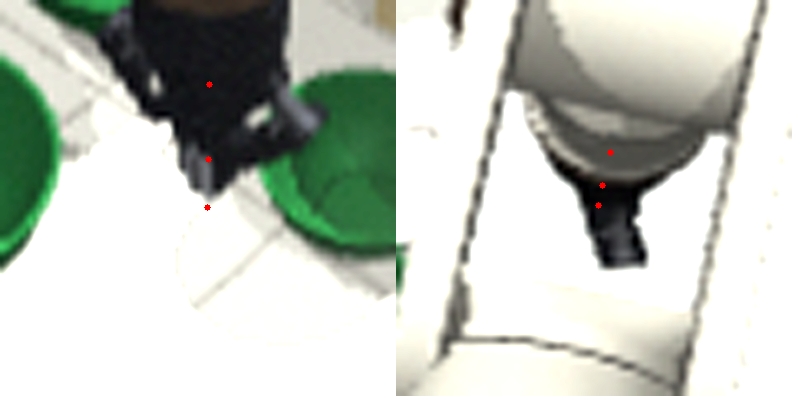

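The visible tip is about 3 px above where the TCP projects. To settle the true tip height, I'll lower over the free ledge here and compare.

```bash
python3 -m jog '[0,0,0.035,0,0, 0,0,0.035,0,0, 0,0,0.035,0,0, 0,0,0.035,0,0, 0,0,0.01,0,0]'; python3 -m jog '[0,0,0.005,0,0, 0,0,0.005,0,0, 0,0,0.003,0,0, 0,0,0,0,0, 0,0,0,0,0]'; python3 g.py;  python3 - <<'E'
from h import *
from station import vision,bot
o=[];T=bot.get_state()["tool_pos"]
for n in ("scene","top"):
    p=vision.capture(n)["frame"][:,:,::-1].copy(); 
    u=proj(n,[T])[0]; cx,cy=map(int,u)
    a=cv2.resize(p[cy-30:cy+30,cx-30:cx+30],None,fx=6.6,fy=6.6,interpolation=cv2.INTER_CUBIC)
    a=np.clip(a.astype(int)*2,0,255).astype(np.uint8)
    P=[T+[0,0,z] for z in (0,.04,.1)]
    for q in proj(n,P): cv2.circle(a,(int((q[0]-cx+30.5)*6.6),int((q[1]-cy+30.5)*6.6)),3,(0,0,255),-1)
    o.append(a)
cv2.imwrite("pics/tip2.png",np.hstack(o))
E
```

```text
t: 7.22
tool_pos: [0.5951, -0.0526, 0.0209]
eef_rot: [-3.134, -0.003, 1.706]
ft_force: [-0.7, 0.6, -0.7]
grip_width: -0.0002
t: 7.63
tool_pos: [0.5992, -0.0537, 0.0154]
eef_rot: [3.14, 0.001, 1.706]
ft_force: [0.3, 0.3, 0.4]
grip_width: 0.0001
t 7.63 p [ 0.5992 -0.0537  0.0154] yaw 1.706 F [0.27 0.28 0.4 ] j6 -0.35 w 0.0001
```

View pics/tip2.png

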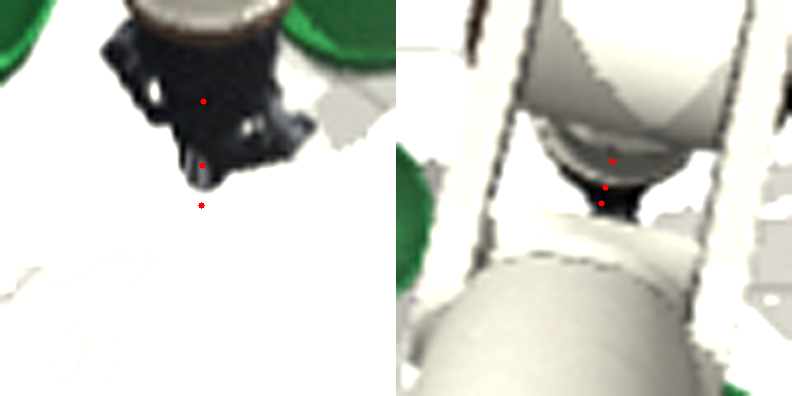

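```bash
python3 - <<'E'
from h import *
from station import vision,bot
T=bot.get_state()["tool_pos"]; n="scene"
p=vision.capture(n)["frame"][:,:,::-1].copy(); cx,cy=map(int,proj(n,[T])[0])
a=cv2.resize(p[cy-25:cy+25,cx-30:cx+30],None,fx=12,fy=12,interpolation=cv2.INTER_NEAREST)
for q in proj(n,[T,T*[1,1,0]]): cv2.circle(a,(int((q[0]-cx+30.5)*12),int((q[1]-cy+25.5)*12)),3,(0,0,255),-1)
cv2.imwrite("pics/tip3.png",a)
E
```

```text
(no output)
```

View pics/tip3.png

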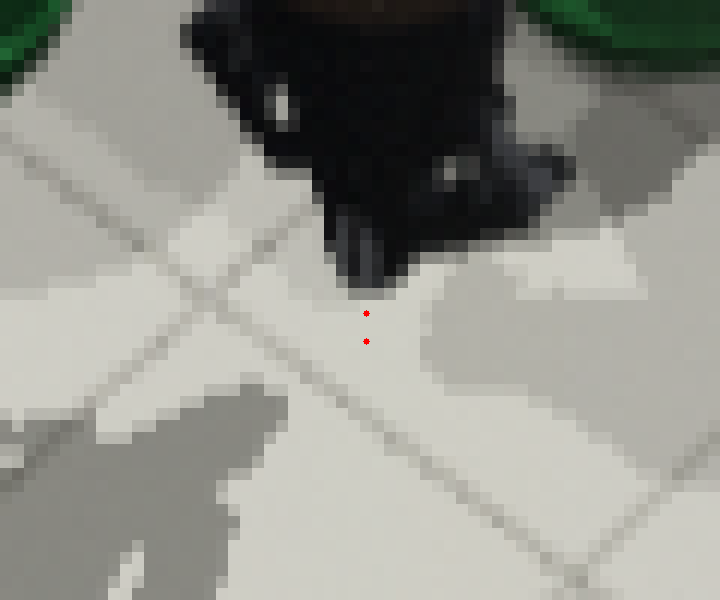

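The tip looks about 10 mm above the nominal TCP. The earlier push therefore came high on the sloped wall and tipped the bowl slightly instead of sliding it, so I need to push low. I'll feel for the ledge to get the exact offset.

```bash
python3 -m jog '[0,0,0.004,0,0, 0,0,0,0,0]'; python3 -m jog '[0,0,0.004,0,0, 0,0,0,0,0]'; python3 -m jog '[0,0,0.003,0,0, 0,0,0,0,0]' ; python3 -m jog '[0,0,0.003,0,0, 0,0,0,0,0]'
```

```text
t: 7.95
tool_pos: [0.5984, -0.0536, 0.0097]
eef_rot: [-3.141, -0.0, 1.706]
ft_force: [0.1, -0.1, -0.5]
grip_width: -0.0002
t: 8.12
tool_pos: [0.5981, -0.0535, 0.0053]
eef_rot: [-3.141, -0.0, 1.706]
ft_force: [-0.3, 0.3, -0.1]
grip_width: 0.0
t: 8.28
tool_pos: [0.5983, -0.0536, 0.0025]
eef_rot: [-3.141, -0.0, 1.706]
ft_force: [0.3, -0.8, -0.9]
grip_width: 0.0
t: 8.45
tool_pos: [0.5983, -0.0536, -0.0004]
eef_rot: [-3.141, -0.0, 1.706]
ft_force: [-0.7, 0.5, -0.5]
grip_width: -0.0003
```

```bash
python3 -m jog '[0,0,0.003,0,0, 0,0,0,0,0]'; python3 -m jog '[0,0,0.003,0,0, 0,0,0,0,0]'; python3 -m jog '[0,0,0.002,0,0, 0,0,0,0,0]' ; python3 -m jog '[0,0,0.002,0,0, 0,0,0,0,0]'
```

```text
t: 8.62
tool_pos: [0.5983, -0.0535, -0.0034]
eef_rot: [-3.141, -0.0, 1.706]
ft_force: [-0.8, -0.7, -0.6]
grip_width: -0.0001
t: 8.78
tool_pos: [0.5983, -0.0536, -0.0065]
eef_rot: [-3.141, -0.0, 1.706]
ft_force: [-0.2, -0.1, -0.2]
grip_width: 0.0002
t: 8.95
tool_pos: [0.5984, -0.0536, -0.0083]
eef_rot: [-3.141, -0.0, 1.706]
ft_force: [0.9, -0.0, 0.5]
grip_width: -0.0003
t: 9.12
tool_pos: [0.5984, -0.0536, -0.0102]
eef_rot: [-3.141, -0.0, 1.706]
ft_force: [-0.1, 0.1, -0.5]
grip_width: 0.0001
```

```bash
python3 -m jog '[0,0,0.002,0,0, 0,0,0,0,0]'; python3 -m jog '[0,0,0.002,0,0, 0,0,0,0,0]' ; python3 -m jog '[0,0,0.002,0,0, 0,0,0,0,0]'
```

```text
t: 9.28
tool_pos: [0.5984, -0.0536, -0.0122]
eef_rot: [-3.141, -0.0, 1.706]
ft_force: [-1.0, 0.4, -0.1]
grip_width: -0.0002
t: 9.45
tool_pos: [0.5983, -0.0536, -0.0142]
eef_rot: [-3.141, -0.0, 1.706]
ft_force: [-0.1, -0.4, 0.4]
grip_width: -0.0004
t: 9.62
tool_pos: [0.5984, -0.0536, -0.0162]
eef_rot: [-3.141, -0.0, 1.706]
ft_force: [-0.1, 1.2, -0.4]
grip_width: 0.0001
```

```bash
python3 -m jog '[0,0,0.002,0,0, 0,0,0,0,0]'; python3 -m jog '[0,0,0.002,0,0, 0,0,0,0,0]' ; python3 - <<'E'
from h import *
from station import vision,bot
T=bot.get_state()["tool_pos"]; n="scene"
p=vision.capture(n)["frame"][:,:,::-1].copy(); cx,cy=map(int,proj(n,[T])[0])
a=cv2.resize(p[cy-25:cy+25,cx-30:cx+30],None,fx=12,fy=12,interpolation=cv2.INTER_NEAREST)
for q in proj(n,[T,T*[1,1,0]]): cv2.circle(a,(int((q[0]-cx+30.5)*12),int((q[1]-cy+25.5)*12)),3,(0,0,255),-1)
cv2.imwrite("pics/tip4.png",a)
E
```

```text
t: 9.78
tool_pos: [0.5984, -0.0536, -0.0182]
eef_rot: [-3.141, -0.0, 1.706]
ft_force: [0.4, -0.1, 0.1]
grip_width: -0.0001
t: 9.95
tool_pos: [0.5984, -0.0536, -0.0202]
eef_rot: [-3.141, -0.0, 1.706]
ft_force: [-0.9, -0.7, -0.4]
grip_width: 0.0003
```

View pics/tip4.png

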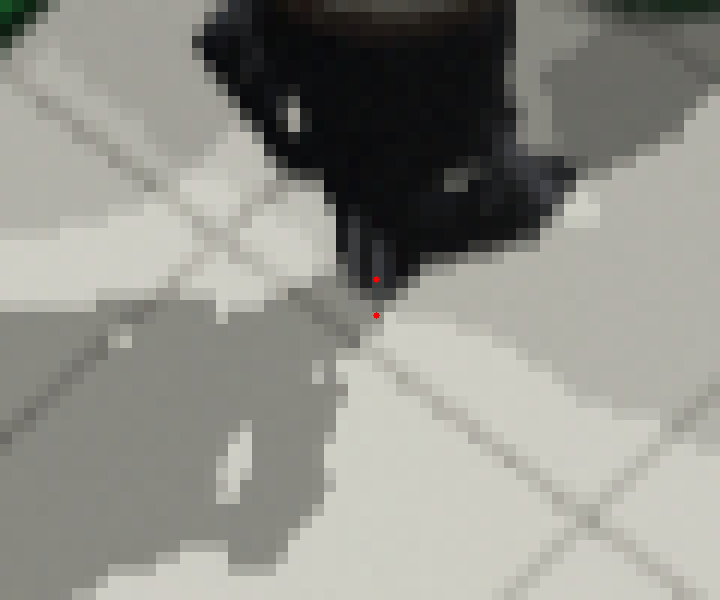

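```bash
python3 -m jog '[0,0,0.002,0,0, 0,0,0,0,0]'; python3 -m jog '[0,0,0.002,0,0, 0,0,0,0,0]'; python3 -m jog '[0,0,0.001,0,0, 0,0,0,0,0]'
```

```text
t: 10.17
tool_pos: [0.5984, -0.0536, -0.0222]
eef_rot: [-3.141, 0.0, 1.706]
ft_force: [0.4, 0.1, -0.7]
grip_width: -0.0004
t: 10.33
tool_pos: [0.5984, -0.0536, -0.0242]
eef_rot: [-3.141, 0.0, 1.706]
ft_force: [-0.1, 0.2, -0.1]
grip_width: -0.0002
t: 10.5
tool_pos: [0.5984, -0.0536, -0.0251]
eef_rot: [-3.141, -0.0, 1.706]
ft_force: [-0.1, -0.2, 0.6]
grip_width: 0.0002
```

```bash
python3 -m jog '[0,0,0.002,0,0, 0,0,0,0,0]'; python3 -m jog '[0,0,0.002,0,0, 0,0,0,0,0]'; python3 -m jog '[0,0,0.002,0,0, 0,0,0,0,0]'; python3 - <<'E'
from h import *
from station import vision,bot
T=bot.get_state()["tool_pos"]; n="scene"
p=vision.capture(n)["frame"][:,:,::-1].copy(); cx,cy=map(int,proj(n,[T])[0])
a=cv2.resize(p[cy-25:cy+25,cx-30:cx+30],None,fx=12,fy=12,interpolation=cv2.INTER_NEAREST)
for q in proj(n,[T,T*[1,1,0]]): cv2.circle(a,(int((q[0]-cx+30.5)*12),int((q[1]-cy+25.5)*12)),3,(0,0,255),-1)
cv2.imwrite("pics/tip5.png",a)
E
```

```text
t: 10.67
tool_pos: [0.5987, -0.0536, -0.0253]
eef_rot: [3.141, 0.0, 1.706]
ft_force: [-11.7, 1.7, 25.2]
grip_width: 0.0002
t: 10.83
tool_pos: [0.5989, -0.0536, -0.0254]
eef_rot: [3.14, 0.001, 1.706]
ft_force: [-25.2, 3.8, 53.2]
grip_width: -0.0002
t: 11.0
tool_pos: [0.599, -0.0536, -0.0255]
eef_rot: [3.14, 0.001, 1.706]
ft_force: [-37.4, 7.1, 81.3]
grip_width: 0.0001
```

View pics/tip5.png

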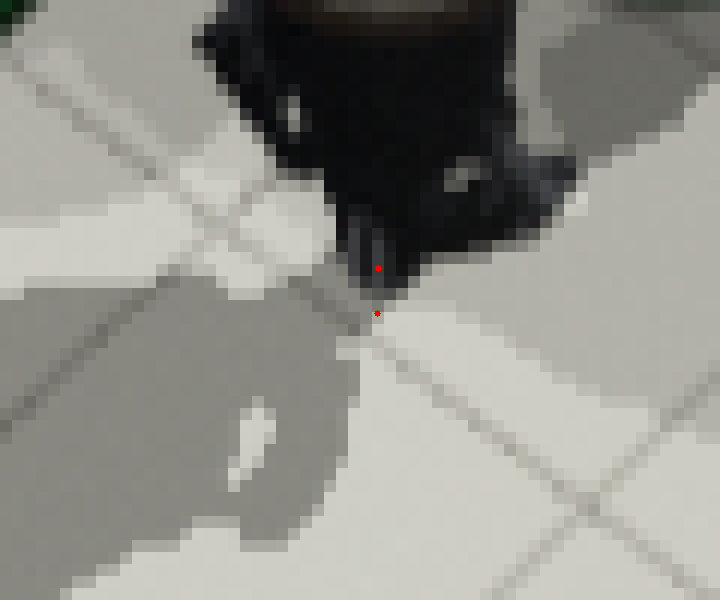

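Contact at nominal z = −0.0255: the real fingertip sits 25 mm behind the reported TCP, so my drag only scraped the rim. I'll correct by 25 mm, lift, and go back to the bowl.

```bash
python3 -m jog '[0,0,-0.02,0,0, 0,0,-0.035,0,0, 0,0,-0.035,0,0, 0,0,-0.035,0,0, 0,0,0,0,0]'; python3 -m jog '[0.035,0,0,0,0, 0.035,0,0,0,0, 0.035,0,0,0,0, 0.035,0,0,0,0, 0.025,0,0,0,0]';  python3 -m jog '[0,0,0,0,0]'; python3 g.py 0.578 0.112 0.02
```

```text
t: 11.47
tool_pos: [0.6013, -0.0541, 0.1014]
eef_rot: [3.133, 0.003, 1.706]
ft_force: [0.9, -0.7, 1.5]
grip_width: 0.0001
t: 11.88
tool_pos: [0.5756, 0.1124, 0.094]
eef_rot: [3.141, -0.0, 1.707]
ft_force: [-0.1, -0.1, -0.6]
grip_width: -0.0004
t: 11.97
tool_pos: [0.5755, 0.1141, 0.0941]
eef_rot: [3.141, -0.001, 1.709]
ft_force: [-0.7, -0.1, -0.1]
grip_width: 0.0002
t 11.97 p [0.5755 0.1141 0.0941] yaw 1.709 F [-0.69 -0.07 -0.11] j6 -0.07 w 0.0002
tool shift [-0.0024  0.0022  0.0741]
```

```bash
python3 -m jog '[-0.002,0.002,0.03,0,0, 0,0,0.03,0,0, 0,0,0.025,0,0, 0,0,0.012,0,0, 0,0,0,0,0]'; python3 -m jog '[0,0,0.004,0,0, 0,0,0.004,0,0, 0,0,0,0,0]'; python3 g.py
```

```text
t: 12.38
tool_pos: [0.5771, 0.1078, -0.0055]
eef_rot: [-3.137, -0.0, 1.706]
ft_force: [0.0, -0.3, -0.3]
grip_width: -0.0004
t: 12.63
tool_pos: [0.5791, 0.1081, -0.0103]
eef_rot: [3.14, 0.0, 1.706]
ft_force: [0.8, -0.1, 0.5]
grip_width: 0.0001
t 12.63 p [ 0.5791  0.1081 -0.0103] yaw 1.706 F [ 0.78 -0.09  0.46] j6 -0.08 w 0.0001
```

Tip is at about 15 mm, no contact. Drag a first piece and check.

```bash
python3 -m jog '[-0.005,0,0.002,0,0, -0.006,0,0.001,0,0, -0.006,0,0,0,0, -0.006,0,0,0,0, -0.006,0,0,0,0]'; python3 -m jog '[-0.006,0,0,0,0, -0.006,0,0,0,0, -0.006,0,0,0,0, -0.006,0,0,0,0, -0.006,0,0,0,0]'; python3 - <<'E'
from station import vision
import cv2
p=vision.capture("scene")["frame"][:,:,::-1]; cv2.imwrite("pics/scene3.png",cv2.resize(p[140:270,240:400],None,fx=4.5,fy=4.5))
E
```

```text
t: 13.05
tool_pos: [0.5827, 0.0789, -0.0135]
eef_rot: [3.141, -0.0, 1.706]
ft_force: [-1.5, 4.5, 2.8]
grip_width: -0.0001
t: 13.47
tool_pos: [0.5867, 0.0493, -0.0137]
eef_rot: [3.141, -0.0, 1.706]
ft_force: [0.3, 5.0, 4.6]
grip_width: -0.0
```

View pics/scene3.png

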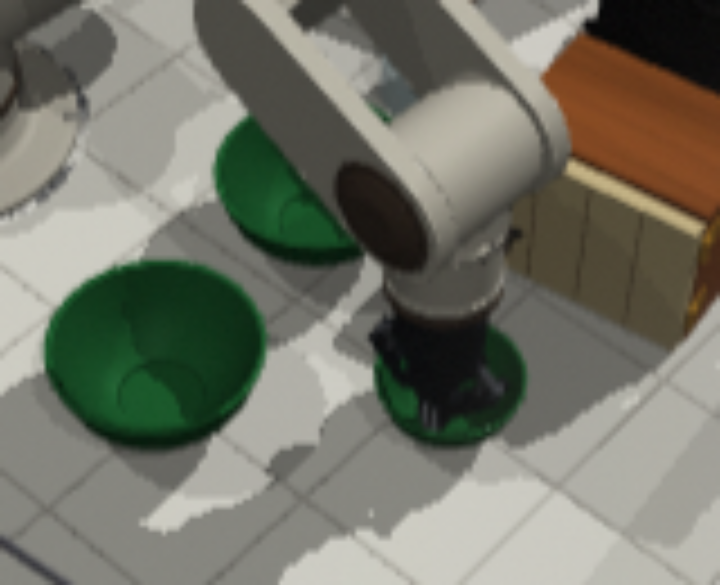

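The bowl is now moving with the finger (about 5 N, level). Continuing.

```bash
python3 -m jog '[-0.008,0,0,0,0, -0.008,0,0,0,0, -0.008,0,0,0,0, -0.008,0,0,0,0, -0.008,0,0,0,0]'; python3 -m jog '[-0.008,0,0,0,0, -0.008,0,0,0,0, -0.008,0,0,0,0, -0.008,0,0,0,0, -0.008,0,0,0,0]'; python3 -m jog '[-0.008,0,0,0,0, -0.007,0,0,0,0, -0.006,0,0,0,0, -0.004,0,0,0,0, -0.002,0,0,0,0]'; python3 -m jog '[0.006,0,0,0,0, 0.01,0,-0.01,0,0, 0.004,0,-0.02,0,0, 0,0,-0.035,0,0, 0,0,-0.035,0,0]';python3 -m jog '[0,0,-0.035,0,0, 0,0,-0.01,0,0, 0,0,0,0,0]'; python3 - <<'E'
from station import vision
import cv2
for n,(y,x) in dict(scene=(120,230),top=(110,210)).items():
    p=vision.capture(n)["frame"][:,:,::-1]; cv2.imwrite(f"pics/{n}4f.png",p)
    cv2.imwrite(f"pics/{n}4.png",cv2.resize(p[y:y+140,x:x+190],None,fx=4.2,fy=4.2))
E
python3 g.py
```

```text
t: 13.93
tool_pos: [0.592, 0.0098, -0.0137]
eef_rot: [3.141, -0.0, 1.706]
ft_force: [-0.7, 5.5, 5.7]
grip_width: 0.0
t: 14.35
tool_pos: [0.5973, -0.0298, -0.0138]
eef_rot: [3.142, -0.0, 1.706]
ft_force: [-1.1, 5.2, 4.8]
grip_width: -0.0003
t: 14.77
tool_pos: [0.6009, -0.0567, -0.0138]
eef_rot: [3.142, -0.0, 1.705]
ft_force: [-0.8, 6.0, 5.3]
grip_width: 0.0001
t: 15.18
tool_pos: [0.5972, -0.0353, 0.0871]
eef_rot: [-3.139, -0.0, 1.707]
ft_force: [0.3, -0.3, -0.2]
grip_width: -0.0001
t: 15.43
tool_pos: [0.5994, -0.036, 0.1352]
eef_rot: [3.136, 0.002, 1.706]
ft_force: [-0.3, 0.1, -0.3]
grip_width: 0.0
t 15.53 p [ 0.5979 -0.0359  0.131 ] yaw 1.706 F [ 0.11  0.93 -0.17] j6 -0.32 w -0.0001
```

View pics/scene4.png

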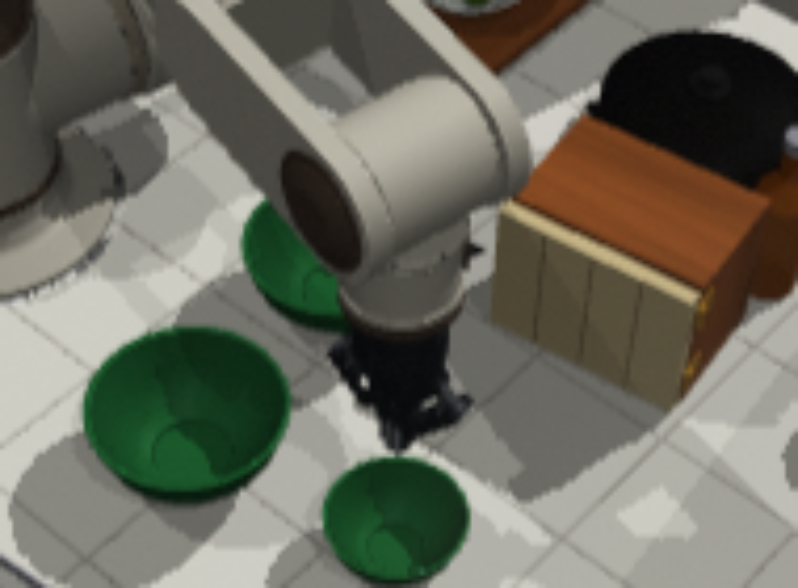

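View pics/top4.png

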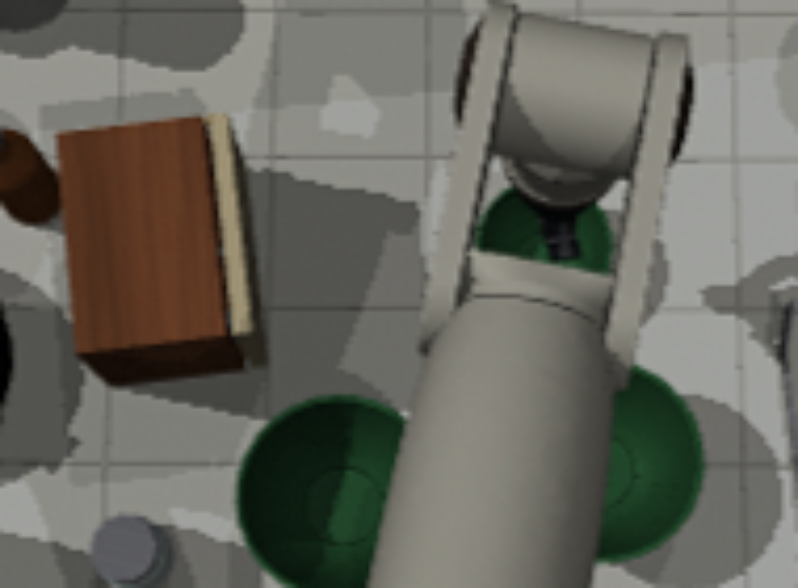

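```bash
cat >> h.py <<'E'
P=np.array([0.58041491,0.32410574,1.705844]); HG=np.array([0.68906,0.26722])
E
python3 - <<'E'
from h import *
fr=cv2.imread("pics/scene4f.png")[:,:,::-1]; W,h=circ("scene",fr,(306,226,345,262),.058,.065)
c,r=cv2.minEnclosingCircle(W.astype(np.float32)); print(c,r,"hinge dist",np.hypot(*(np.array(c)-HG)))
print(cup2w(P,[-.135,.065,.0]))
E
python3 g.py 0.534 0.182 0.131
```

```text
(0.6014111638069153, -0.03891842067241669) 0.06561393290758133 hinge dist 0.3184384573160154
[[0.53418281 0.18158349 0.        ]]
t 15.53 p [ 0.5979 -0.0359  0.131 ] yaw 1.706 F [ 0.11  0.93 -0.17] j6 -0.32 w -0.0001
tool shift [ 0.2246 -0.0339  0.    ]
```

The bowl stands 318 mm from the hinge, out of the swing. Now I'll go in front of press_spot.

```bash
python3 -m jog '[0.036,-0.006,0,0,0, 0.036,-0.006,0,0,0, 0.036,-0.006,0,0,0, 0.036,-0.006,0,0,0, 0.036,-0.006,0,0,0]'; python3 -m jog '[0.036,-0.004,0.01,0,0, 0.008,0,0.01,0,0, 0,0,0.008,0,0, 0,0,0,0,0, 0,0,0,0,0]'; python3 g.py 0.528 0.218 0.103; python3 - <<'E'
from station import vision
import cv2
for n,(y,x) in dict(scene=(120,280),top=(110,210)).items():
    p=vision.capture(n)["frame"][:,:,::-1]; cv2.imwrite(f"pics/{n}5f.png",p)
    cv2.imwrite(f"pics/{n}5.png",cv2.resize(p[y:y+120,x:x+160],None,fx=5,fy=5))
E
```

```text
t: 15.95
tool_pos: [0.5425, 0.1394, 0.1294]
eef_rot: [-3.139, 0.0, 1.706]
ft_force: [0.1, -0.1, -0.3]
grip_width: -0.0002
t: 16.37
tool_pos: [0.534, 0.1801, 0.102]
eef_rot: [-3.139, 0.001, 1.705]
ft_force: [-0.2, -0.6, 0.3]
grip_width: -0.0
t 16.37 p [0.534  0.1801 0.102 ] yaw 1.705 F [-0.22 -0.57  0.34] j6 0.05 w -0.0
tool shift [ 0.0384 -0.0009 -0.001 ]
```

View pics/scene5.png

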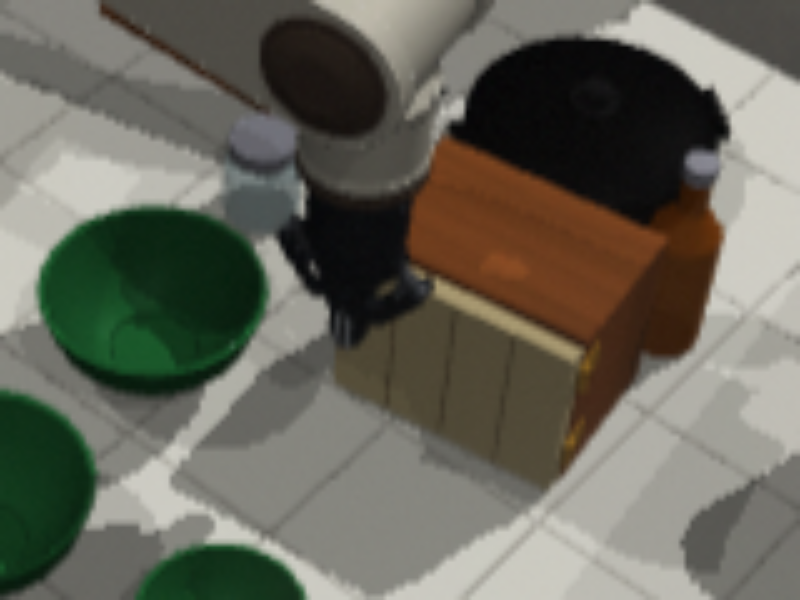

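View pics/top5.png

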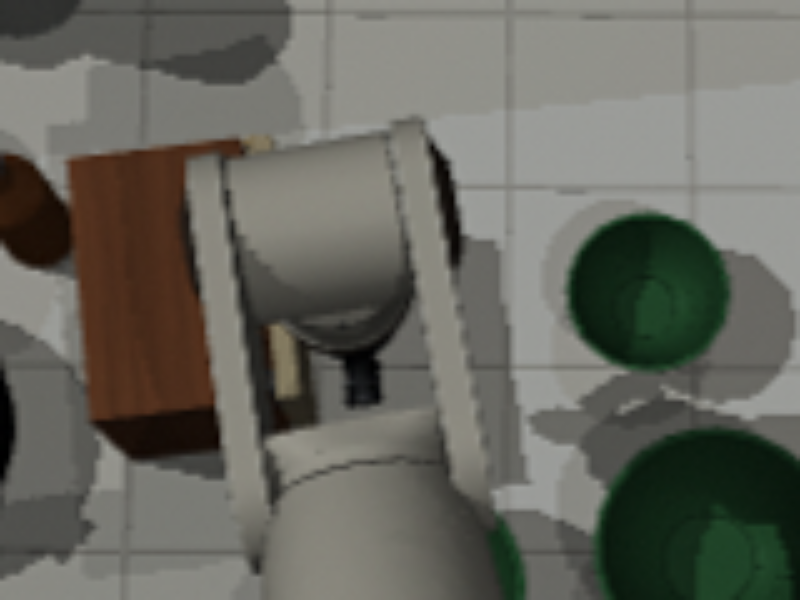

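Finger stands in front of the door, tip at height about 128 mm. Approach, then creep until contact.

```bash
python3 -m jog '[0.01,0,0,0,0, 0.01,0,0,0,0, 0.008,0,0,0,0, 0,0,0,0,0]'; python3 -m jog '[0.003,0,0,0,0, 0,0,0,0,0]'; python3 -m jog '[0.003,0,0,0,0, 0,0,0,0,0]'; python3 -m jog '[0.002,0,0,0,0, 0,0,0,0,0]'
```

```text
t: 16.8
tool_pos: [0.5304, 0.2102, 0.1033]
eef_rot: [3.141, -0.0, 1.707]
ft_force: [0.2, -0.5, 0.5]
grip_width: 0.0003
t: 16.97
tool_pos: [0.5301, 0.2121, 0.1031]
eef_rot: [-3.142, 0.0, 1.706]
ft_force: [0.7, -0.6, 0.5]
grip_width: -0.0003
t: 17.13
tool_pos: [0.5298, 0.2148, 0.1031]
eef_rot: [-3.142, -0.0, 1.706]
ft_force: [0.4, -0.1, -0.5]
grip_width: -0.0003
t: 17.3
tool_pos: [0.5295, 0.2167, 0.1031]
eef_rot: [-3.142, 0.0, 1.706]
ft_force: [0.2, 0.3, -1.0]
grip_width: 0.0002
```

```bash
python3 -m jog '[0.002,0,0,0,0, 0,0,0,0,0]'; python3 -m jog '[0.001,0,0,0,0, 0,0,0,0,0]'; python3 -m jog '[0.001,0,0,0,0, 0,0,0,0,0]'; python3 -m jog '[0.001,0,0,0,0, 0,0,0,0,0]'
```

```text
t: 17.47
tool_pos: [0.5292, 0.2183, 0.1031]
eef_rot: [-3.141, 0.001, 1.706]
ft_force: [0.4, -4.7, 0.9]
grip_width: -0.0001
t: 17.63
tool_pos: [0.529, 0.219, 0.1031]
eef_rot: [-3.141, 0.001, 1.706]
ft_force: [-1.7, -5.1, 2.4]
grip_width: 0.0001
t: 17.8
tool_pos: [0.5288, 0.2199, 0.1031]
eef_rot: [-3.141, 0.001, 1.706]
ft_force: [-2.6, -6.9, 1.6]
grip_width: -0.0002
t: 17.97
tool_pos: [0.5286, 0.2209, 0.1031]
eef_rot: [-3.141, 0.001, 1.706]
ft_force: [-2.3, -6.4, 2.7]
grip_width: -0.0002
```

Contact at y≈0.2175, so the door is now about 3.4 mm in. One more small push past the trip, then retreat fast.

```bash
python3 -m jog '[0.001,0,0,0,0, 0,0,0,0,0, -0.04,0,0,0,0, -0.04,0,0,0,0, -0.03,0,0,0,0]'; python3 -m jog '[0,0,0,0,0, 0,0,0,0,0, 0,0,0,0,0, 0,0,0,0,0, 0,0,0,0,0]';  python3 -m jog '[0,0,0,0,0, 0,0,0,0,0, 0,0,0,0,0, 0,0,0,0,0, 0,0,0,0,0]'; python3 - <<'E'
from station import vision
import cv2
for n,(y,x) in dict(scene=(120,280),top=(110,210)).items():
    p=vision.capture(n)["frame"][:,:,::-1]; cv2.imwrite(f"pics/{n}6f.png",p)
    cv2.imwrite(f"pics/{n}6.png",cv2.resize(p[y:y+120,x:x+160],None,fx=5,fy=5))
E
python3 g.py
```

```text
t: 18.38
tool_pos: [0.5435, 0.1117, 0.1031]
eef_rot: [3.141, 0.0, 1.707]
ft_force: [-0.0, 0.3, 0.0]
grip_width: -0.0001
t: 18.8
tool_pos: [0.5434, 0.1145, 0.1031]
eef_rot: [-3.142, -0.0, 1.707]
ft_force: [-0.7, -0.3, 0.8]
grip_width: 0.0004
t: 19.22
tool_pos: [0.5435, 0.1136, 0.1031]
eef_rot: [-3.142, 0.0, 1.706]
ft_force: [0.1, 0.3, -0.4]
grip_width: 0.0002
t 19.32 p [0.5435 0.1136 0.1031] yaw 1.706 F [-0.19 -0.19 -0.98] j6 -0.07 w 0.0001
```

View pics/scene6.png

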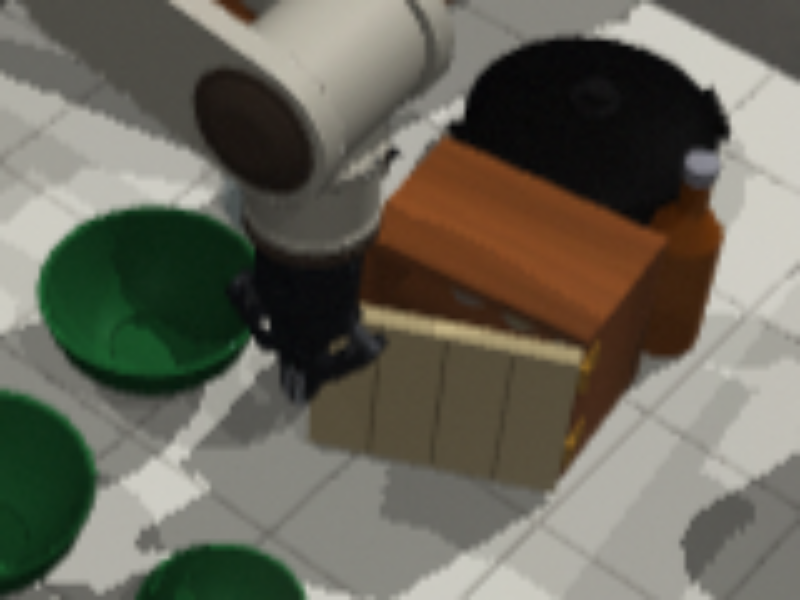

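View pics/top6.png

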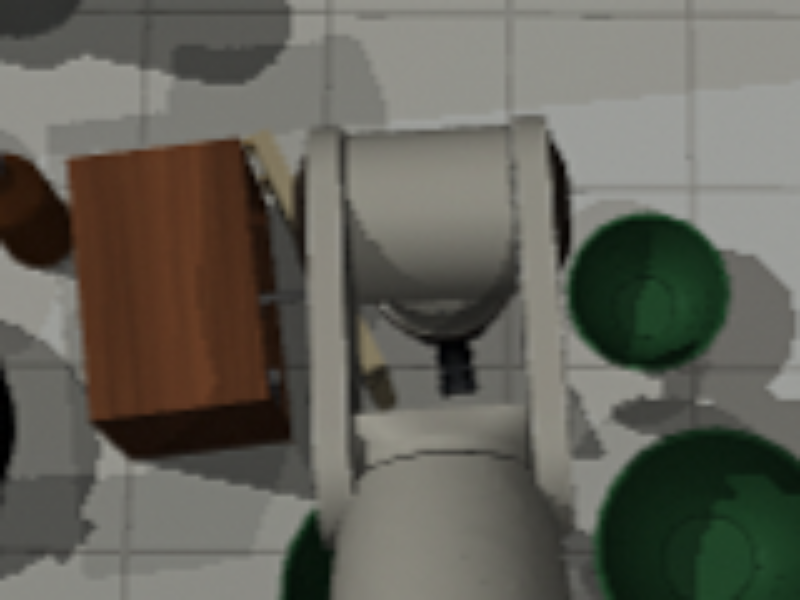

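The door is ajar at about 0.35 rad and the robot is off it; the gap shows behind the cream edge at top crop (270,200)–(380,380). I'll check the knuckle height, then go over the door into the gap.

```bash
python3 - <<'E'
from h import *
tip=np.array([.5435,.1136,.128]); ty=np.array([.991,.135,0])
for s,uv in ((1,(280+383/5,120+345/5)),(-1,(280+232/5,120+285/5))):
    f=lambda q:(proj("scene",[tip+s*q[0]*ty+[0,0,q[1]]])[0]-uv)
    print(s,least_squares(f,[.05,.06]).x)
print(proj("scene",[tip]),280+298/5,120+395/5)
# door angle: free edge top front corner as seen in scene (312.., ) bottom at (312,440)
for th in (.3,.34,.38,.42):
    a=np.pi+P[2]-np.pi/2+th; d=np.array([np.cos(a),np.sin(a)]); n=np.array([np.cos(P[2]+th),np.sin(P[2]+th)])
    e=HG+.2*d-.016*n; print(th,(proj("scene",[[*e,.008]])[0]-[280,120])*5,"seen 312,440", "target",HG+.165*d+.028*n)
E
python3 g.py
```

```text
1 [0.06791371 0.09773826]
-1 [0.05900426 0.08167504]
[[339.18744571 198.50230935]] 339.6 199.0
0.3 [306.65383537 431.31049828] seen 312,440 target [0.52762906 0.22307195]
0.34 [304.98679545 438.9504812 ] seen 312,440 target [0.52952363 0.21665175]
0.38 [303.70899159 446.68949202] seen 312,440 target [0.53167344 0.21031244]
0.42 [302.82564533 454.51629663] seen 312,440 target [0.53407503 0.20406418]
t 19.32 p [0.5435 0.1136 0.1031] yaw 1.706 F [-0.19 -0.19 -0.98] j6 -0.07 w 0.0001
```

```bash
python3 -m jog '[0,0,-0.035,-0.08,0, 0,0,-0.035,-0.08,0, 0,0,-0.005,-0.04,0, 0,0,0,0,0, 0,0,0,0,0]'; python3 g.py 0.5295 0.2167 0.178
```

```text
t: 19.73
tool_pos: [0.5435, 0.1135, 0.1779]
eef_rot: [3.141, 0.0, 1.904]
ft_force: [-0.2, 0.3, -0.4]
grip_width: -0.0006
t 19.73 p [0.5435 0.1135 0.1779] yaw 1.904 F [-0.18  0.28 -0.42] j6 -0.27 w -0.0006
tool shift [ 1.021e-01  2.060e-02 -1.000e-04]
```

```bash
python3 -m jog '[0.034,0.007,0,0,0, 0.034,0.007,0,0,0, 0.034,0.007,0,0,0, 0,0,0,0,0, 0,0,0,0,0]'; python3 g.py 0.5295 0.2167 0.105;  python3 - <<'E'
from station import vision
import cv2
for n,(y,x) in dict(scene=(120,280),top=(110,210)).items():
    p=vision.capture(n)["frame"][:,:,::-1]
    cv2.imwrite(f"pics/{n}7.png",cv2.resize(p[y:y+120,x:x+160],None,fx=5,fy=5))
E
```

```text
t: 20.15
tool_pos: [0.5289, 0.2181, 0.1765]
eef_rot: [-3.139, -0.0, 1.907]
ft_force: [-0.3, 0.1, 0.2]
grip_width: -0.0
t 20.15 p [0.5289 0.2181 0.1765] yaw 1.907 F [-0.3   0.05  0.21] j6 -0.08 w -0.0
tool shift [-0.0015  0.0001  0.0715]
```

View pics/scene7.png

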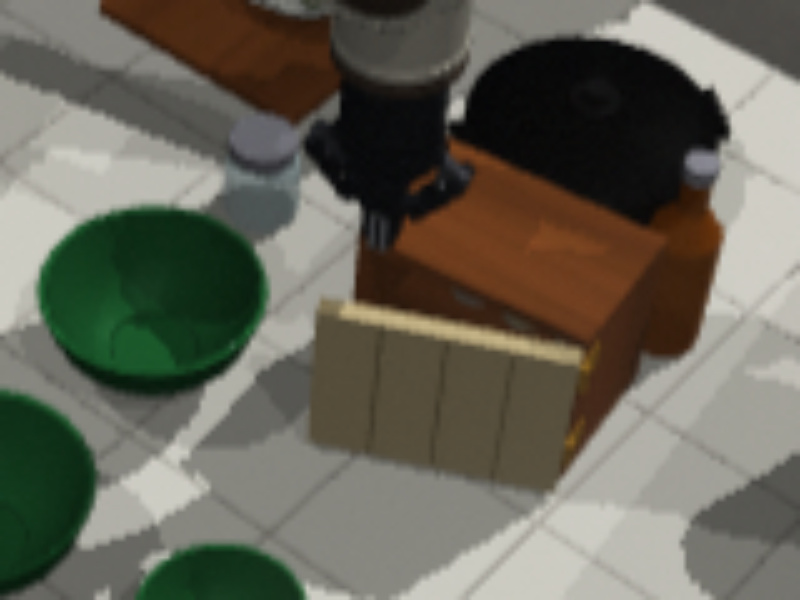

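View pics/top7.png

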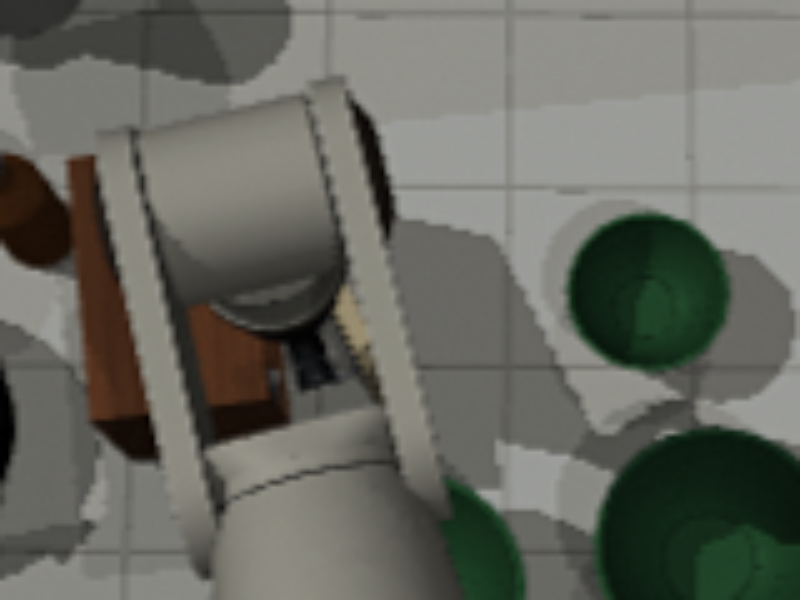

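The finger is above the gap, between the door and the carcass. Lowering it.

```bash
python3 -m jog '[-0.001,0,0.02,0,0, 0,0,0.02,0,0, 0,0,0.015,0,0, 0,0,0,0,0]'; python3 -m jog '[0,0,0.01,0,0, 0,0,0.005,0,0, 0,0,0,0,0]'; python3 -m jog '[-0.005,0,0,-0.07,0, -0.005,0,0,-0.07,0, -0.004,0,0,0,0, 0,0,0,0,0]'; python3 g.py
```

```text
t: 20.58
tool_pos: [0.5289, 0.2143, 0.1197]
eef_rot: [-3.137, -0.0, 1.904]
ft_force: [-0.2, -0.5, -0.7]
grip_width: 0.0001
t: 20.83
tool_pos: [0.53, 0.2154, 0.1074]
eef_rot: [-3.141, 0.0, 1.905]
ft_force: [-0.4, 0.3, 0.1]
grip_width: 0.0001
t: 21.17
tool_pos: [0.5361, 0.2024, 0.1087]
eef_rot: [3.141, 0.0, 2.043]
ft_force: [0.8, -0.3, 0.0]
grip_width: -0.0002
t 21.17 p [0.5361 0.2024 0.1087] yaw 2.043 F [ 0.79 -0.26  0.04] j6 -0.25 w -0.0002
```

```bash
python3 -m jog '[-0.008,0,0,-0.03,0, -0.008,0,0,-0.05,0, -0.008,0,0,-0.05,0, -0.008,0,0,-0.05,0, -0.008,0,0,-0.05,0]'; python3 -m jog '[-0.008,0,0,-0.05,0, -0.008,0,0,-0.05,0, -0.008,0,0,-0.05,0, -0.008,0,0,-0.05,0, -0.008,0,0,-0.05,0]'; python3 g.py; python3 - <<'E'
from h import *
from station import bot,vision
s=bot.get_state(); print(w2cup(P,[s["tool_pos"]])-[-.071,-.1]); d=s["tool_pos"][:2]-HG; r=np.hypot(*d); print("r",r,"finger-angle",np.arctan2(d[1],d[0])%6.283-np.pi/2-P[2])
p=vision.capture("scene")["frame"][:,:,::-1]
cv2.imwrite("pics/scene8.png",cv2.resize(p[120:240,280:440],None,fx=5,fy=5))
E
```

```text
t: 21.58
tool_pos: [0.557, 0.1689, 0.1084]
eef_rot: [3.141, 0.0, 2.275]
ft_force: [-0.2, -0.6, 0.2]
grip_width: -0.0002
t: 22.0
tool_pos: [0.5858, 0.1413, 0.1084]
eef_rot: [3.141, 0.0, 2.525]
ft_force: [-1.2, -0.1, 0.3]
grip_width: -0.0001
t 22.0 p [0.5858 0.1413 0.1084] yaw 2.525 F [-1.16 -0.14  0.29] j6 -0.85 w -0.0001
[[-0.11086353  0.1192748 ]]
r 0.16284183075380892 finger-angle 0.7487135395882696
```

View pics/scene8.png

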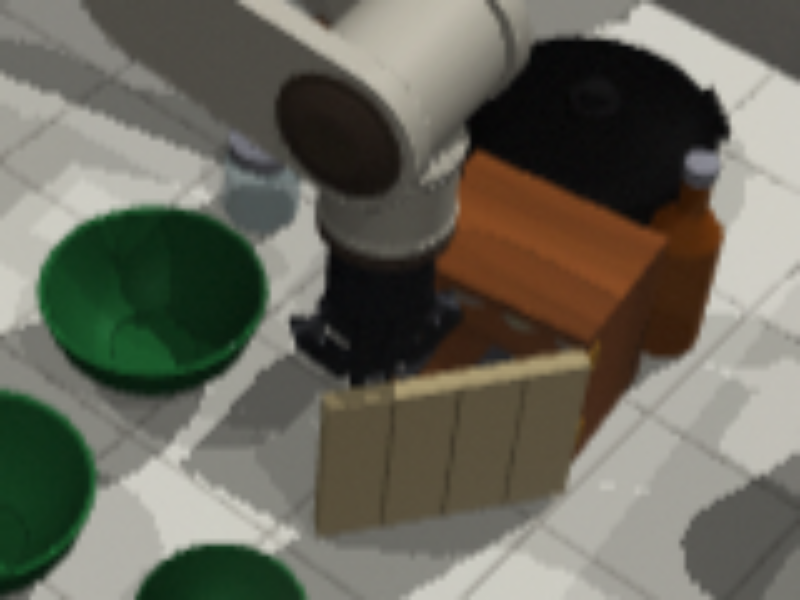

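The door is following the finger, at about 0.8 rad. Continue.

```bash
python3 -m jog '[-0.008,0,0,-0.05,0, -0.008,0,0,-0.05,0, -0.008,0,0,-0.05,0, -0.008,0,0,-0.05,0, -0.008,0,0,-0.05,0]'; python3 -m jog '[-0.008,0,0,-0.05,0, -0.008,0,0,-0.05,0, -0.008,0,0,-0.05,0, -0.008,0,0,-0.05,0, -0.008,0,0,-0.05,0]'; python3 -m jog '[-0.008,0,0,-0.05,0, -0.008,0,0,-0.05,0, -0.007,0,0,-0.04,0, -0.005,0,0,-0.03,0, -0.003,0,0,-0.02,0]'; python3 -m jog '[0,0,0,0,0, 0,0,0,0,0]'; python3 - <<'E'
from h import *
from station import bot,vision
s=bot.get_state(); d=s["tool_pos"][:2]-HG; r=np.hypot(*d); print("r",r,"finger-angle",np.arctan2(d[1],d[0])%6.283-np.pi/2-P[2])
for n,(y,x) in dict(scene=(120,280),top=(110,210)).items():
    p=vision.capture(n)["frame"][:,:,::-1]
    cv2.imwrite(f"pics/{n}9.png",cv2.resize(p[y:y+120,x:x+160],None,fx=5,fy=5))
E
```

```text
t: 22.47
tool_pos: [0.6204, 0.1219, 0.1084]
eef_rot: [3.142, 0.0, 2.775]
ft_force: [-0.4, -1.1, -0.5]
grip_width: -0.0001
t: 22.88
tool_pos: [0.6589, 0.1114, 0.1083]
eef_rot: [-3.142, 0.0, 3.025]
ft_force: [-0.9, 0.3, 0.1]
grip_width: 0.0
t: 23.3
tool_pos: [0.69, 0.1103, 0.1082]
eef_rot: [-3.142, 0.0, -3.069]
ft_force: [0.2, -0.3, 1.0]
grip_width: -0.0001
t: 23.47
tool_pos: [0.6895, 0.1102, 0.1081]
eef_rot: [-3.142, -0.0, -3.07]
ft_force: [-0.3, 1.1, 0.8]
grip_width: 0.0001
r 0.1570060380321188 finger-angle 1.4383107163307924
```

View pics/scene9.png

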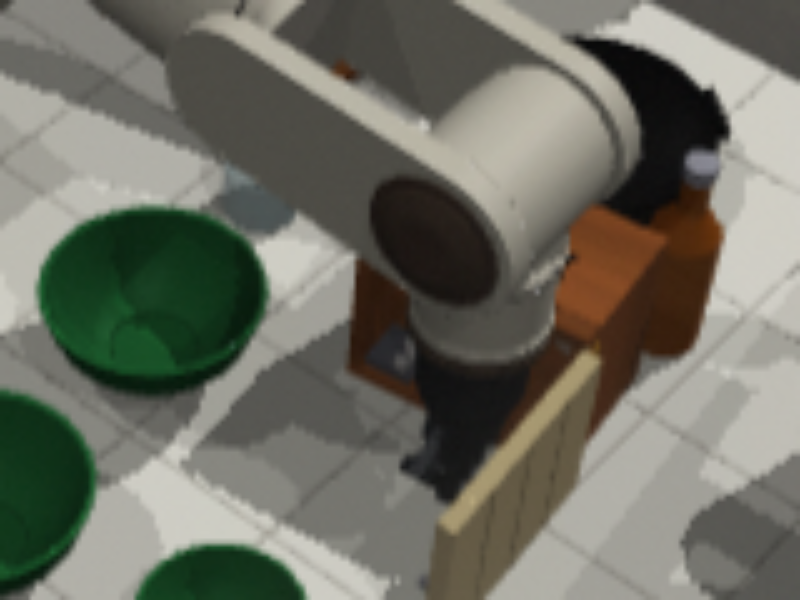

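View pics/top9.png

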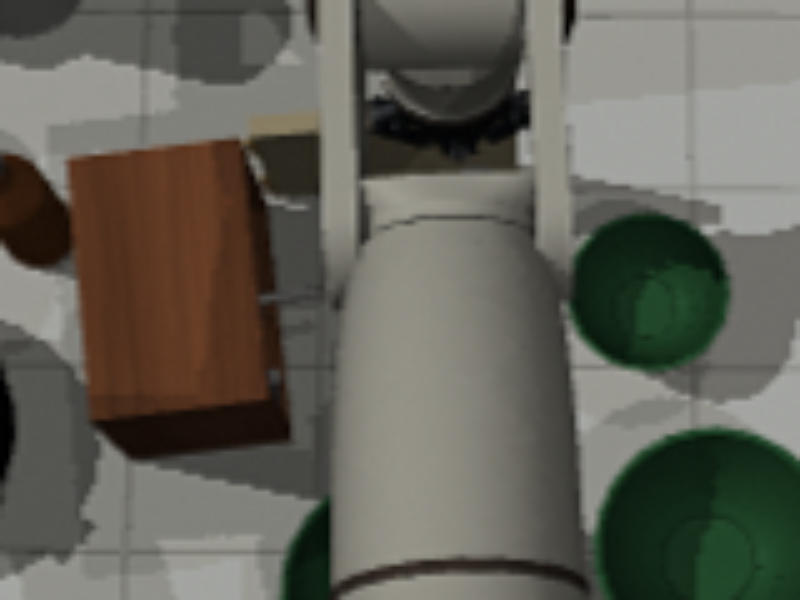

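The door is about square (~1.5 rad), with the bowl well clear. Back the finger off, lift and check.

```bash
python3 -m jog '[0.015,0,0,0,0, 0.025,0,0,0,0, 0.03,0,0,0,0, 0,0,-0.035,0,0, 0,0,-0.035,0,0]'; python3 -m jog '[0.02,-0.03,-0.035,0,0, 0.02,-0.03,-0.02,0,0, 0.02,-0.03,0,0,0, 0.02,-0.03,0,0,0, 0.02,-0.03,0,0,0]';python3 -m jog '[0.02,-0.03,0,0,0, 0.02,-0.03,0,0,0, 0,0,0,0,0]'; python3 - <<'E'
from h import *
from station import bot,vision
for n,(y,x) in dict(scene=(120,280),top=(110,210)).items():
    p=vision.capture(n)["frame"][:,:,::-1]; cv2.imwrite(f"pics/{n}10f.png",p)
    cv2.imwrite(f"pics/{n}10.png",cv2.resize(p[y:y+120,x:x+160],None,fx=5,fy=5))
E
python3 g.py
```

```text
t: 23.98
tool_pos: [0.6162, 0.1048, 0.1764]
eef_rot: [3.141, -0.007, -3.068]
ft_force: [1.9, 0.8, 2.4]
grip_width: -0.0001
t: 24.4
tool_pos: [0.533, -0.0478, 0.2277]
eef_rot: [-3.141, 0.001, -3.068]
ft_force: [0.2, -1.1, -0.2]
grip_width: 0.0001
t: 24.65
tool_pos: [0.4963, -0.1136, 0.2276]
eef_rot: [-3.14, -0.0, -3.072]
ft_force: [-0.6, 0.5, 0.0]
grip_width: -0.0001
t 24.75 p [ 0.4982 -0.1105  0.2275] yaw -3.071 F [ 0.24  1.14 -0.28] j6 -2.01 w 0.0004
```

View pics/scene10.png

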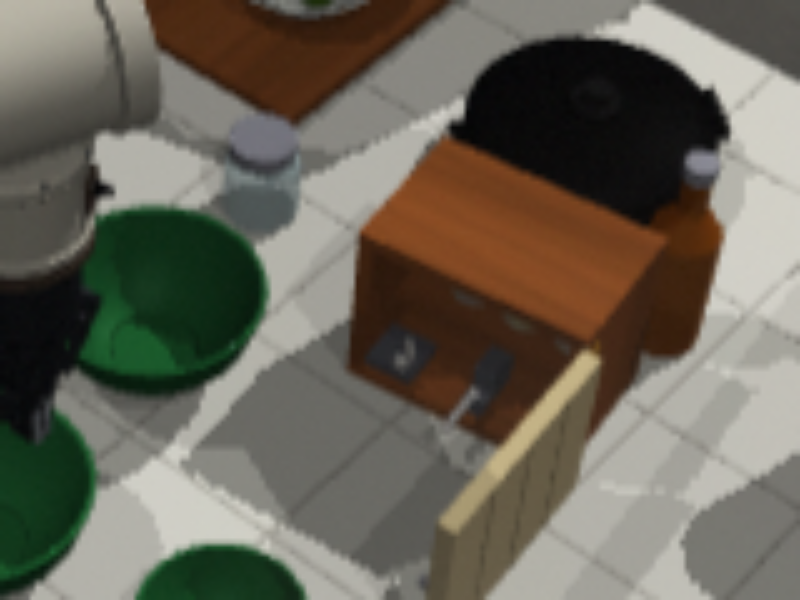

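View pics/top10.png

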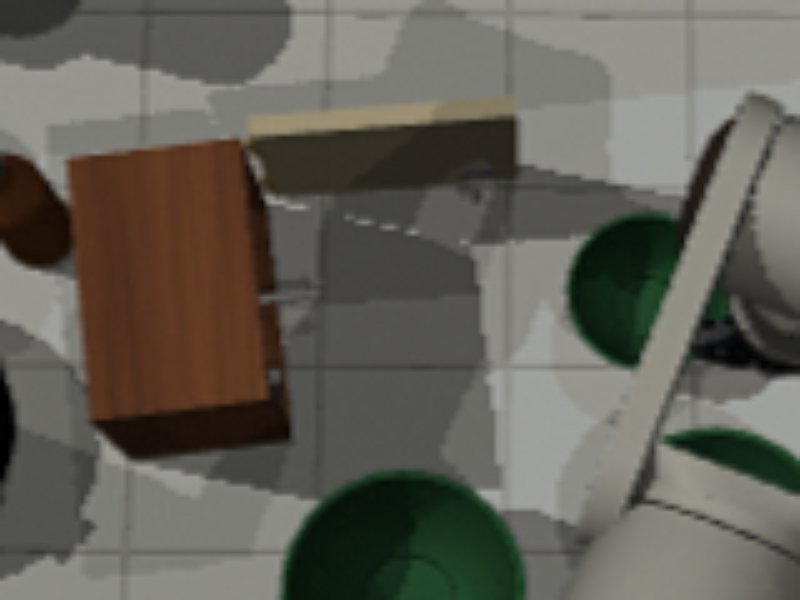

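```bash
python3 - <<'E'
from h import *
from station import spotter,vision
f=lambda u:ray("top",(210+(u[0]+.5)/5-.5,110+(u[1]+.5)/5-.5),.163)[:2]
a,b=f((248,117)),f((516,97)); c,d=f((250,136)),f((516,116))
for p,q in ((a,b),(c,d)):
    e=q-p; print(np.hypot(*e),"door angle",np.arctan2(e[1],e[0])%(2*np.pi)-np.pi/2-P[2])
fr=cv2.imread("pics/scene10f.png")[:,:,::-1]; W,h=circ("scene",fr,(305,227,345,264),.058,.065)
c,r=cv2.minEnclosingCircle(W.astype(np.float32)); print("bowl",c,r,"hinge dist",np.hypot(*(np.array(c)-HG)))
p=vision.capture("top")
for k in ["molcajete","tortilla_warmer","ladle","tongs","salt_jar","oil_bottle"]:
    print(k,[( [round(float(v)) for v in d["extent"]],round(float(d["conf"]),2)) for d in spotter.recognise(k,p)[:2]])
f2=p["frame"][:,:,::-1]; f1=cv2.imread("pics/top10f.png"); print("moved px near door",(np.abs(f2.astype(int)-f1)[128:152,255:315].max(2)>25).sum())
E
```

```text
0.20005887707093525 door angle 1.5198938154824502
0.1982357438369522 door angle 1.5202908039213812
bowl (0.6014111638069153, -0.03891842067241669) 0.06561393290758133 hinge dist 0.3184384573160154
molcajete [([410, 112, 456, 158], 0.65)]
tortilla_warmer [([261, 129, 311, 150], 0.2)]
ladle [([435, 177, 461, 265], 0.6)]
tongs [([392, 186, 417, 250], 0.47)]
salt_jar [([230, 232, 248, 249], 0.76)]
oil_bottle [([203, 142, 225, 160], 0.66), ([263, 129, 311, 149], 0.15)]
moved px near door 0
```

The door stands still at 1.52 rad (87°). The bowl is level and 318 mm from the hinge, and nothing else has moved. Handing in.

```bash
python3 -c "
from station import bot
print(bot.sign_off())"
```

```text
the job is handed in; nothing more can be done
None
```

The cupboard is open and the job is handed in at about 25 s of the 61 s allowed; no verdict came back. I dragged the smallest green bowl, the one in front of the door, out of the swing from inside. Then I pressed the door's free end until the catch let go, backed off while the spring threw it ajar, and swung it open with one shut fingertip.

**First drag failed:** it only scraped the rim and moved the bowl about 5 mm, because the real fingertip ends about 25 mm short of the reported tool point. I found this by touching down on the ledge with about 81 N vertically (roughly 90 N in all at the wrist; limit 120 N). I corrected for it, and the second drag went smoothly at about 7–8 N.

**Last checks:**
- **Door:** still, at about 1.52 rad (87°). The highest force while pressing was about 8 N.
- **Bowl:** upright, centre 318 mm from the hinge, clear of the door.
- **Other things:** the molcajete, ladle, tongs, salt jar and oil bottle were found within a few pixels (up to about 15 mm) of where they started. The network gave only a false detection for the tortilla warmer in the last top picture, but the scene picture shows it in its place.

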